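# Unload the drying cabinet through its screw gate

## Robot

A 6-joint arm with a two-finger parallel gripper is mounted at the origin on a cart in front of the work surface, level with it; the furniture and walls round the work are solid. World frame = base frame: x ahead of the robot, y to its left, z up, the work surface at z = 0. Lengths are in mm, angles in degrees, forces in N, time in s.
With the tool pointing down it reaches from about 300 to 850 mm from the base axis. Payload 4.2 kg.
Tool frame: the origin (TCP) lies at the very end of the fingers, on their centre line; the grasp point (between the pads) lies 19 mm behind it (env.grip_point_offset is the distance from the TCP to the grasp point, in mm); z points along the fingers, y is the line along which they close (so a half turn about z gives the same grasp; the last joint's range is limited). The gripper opens to 91 mm and grips with 3 to 60 N. Pads are 32 mm wide; open, the fingers measure 118 mm over their backs; the gripper's body (76 mm by 178 mm) begins 60 mm behind the grasp point.
Start: joints at [69.614, 18.312, 89.639, -0, 72.044, -1.146], TCP at [189.48, 542.903, 186.676] pointing down, gripper open.
Joint ranges: [-177.97, 177.97], [-48.28, 115.42], [12.27, 149.76], [-77.06, 257.06], [2.81, 150.46], [-146.56, 146.56]. Speed limits (degrees/s): [147.25, 147.25, 180, 180, 180, 180].

## Interface

Orientations are given as [roll, pitch, yaw] about the fixed x, y, z axes, in that order (R = Rz(yaw) Ry(pitch) Rx(roll)).
In Python, from workcell import env gives the robot as it stands. The module is installed in compiled form; this text tells all that it offers.
- The arm moves only by the tool arm_command, never from a script. Its argument "rows" is a list of rows, each an object with "delta_pos": the shift along the tool's x, y, z in mm, a list of three; "roll": the turn about the tool's z in units of 5 degrees (1.0 is 5 degrees); "jaw": the opening in per cent of the stroke, from 0 (shut) to 100 (fully open). A call has 1 to 20 rows; each row is the pose to reach, as a shift and turn from the pose commanded when the call began, along the tool's axes at that moment; what a row does not reach only later rows make up. A row lasts 1/12 s, in which the tool goes at most 41.7 mm and 7.16 degrees, less where a joint would pass 70% of its speed; a pose out of reach is approached as far as the arm can. A call with a gripper value outside its range is refused whole. The fingers move at their own pace and stop on an object; "squeeze" is the grip in N (left out, the last holds). Time passes only in rows, so rows that repeat a pose let the fingers close. It gives the time, the measured TCP pose, the force, the opening and the grip force at its end, in the units of the state.
- env.state(): the state, without advancing time (a new reading comes with each control period).
- env.grab_frame(name): name is "scene" or "top"; returns a dict with "img" (400x640x3 uint8, blue, green, red), "z_map" (400x640 float32, mm along the optical axis (not along the pixel's ray), 0 where there is no reading), "fov_y" (degrees; the focal length in pixels is half the picture's height over the tangent of half this angle, whatever the lens; pixels are square), "cx", "cy" (the principal point, pixels), "dist" ([k1, k2, p1, p2, k3] as OpenCV has them; the pictures are not rectified), "R" (3x3) and "t" (3): a world point X has camera coordinates R X + t. Camera axes: x right, y down, z forward; pixel columns grow to the right and rows downward; lengths in mm; the calibration is good to about 2 mm. A picture is of the moment at which its call begins.
- env.job_done(): hands the job in; it is judged then, once.
The state is a dict: "time_s": time; "qpos": joint angles; "qvel": joint speeds; "effort": joint torques, N m; "ee_pos": TCP position; "ee_rot": TCP orientation; "force": force on the tool from outside, world axes, zero at the start; "torque": the same for the moment, N m; "gripper_width": finger opening in mm; "gripper_force": force on a finger pad.
Only numpy, scipy, OpenCV 4.12 (cv2) and the standard library are available. Lean on these libraries where they do the work, as an engineer would, in place of code of your own. Each camera call takes 0.05 s, during which the arm holds its last target. There are 200 camera calls.

## Task

The washed sleeves in the bench drying cabinet are dry. Take the hand crank from the cabinet's roof, fit it on the square shaft end above the gate, wind the gate up to its stop, draw the tray out by its bail with the draw hook as far as the two stop pins of the apron, and put every sleeve into the blue parts tray. Then, with the drying tray left outside, wind the gate fully down again with the crank, take the crank off and lay it back flat on the roof; leave the hook lying on the bench top.

Things in the scene. Friction and masses are not known exactly. Their poses are not given: they have to be found in the camera images.
- cabinet: Grey sheet-steel drying cabinet fixed on the bench: a box from x -0.080 to 0.045, 168 mm wide (y), 135 high, an air spigot (36 mm wide, 15 high) on its flat roof at x 0.020, y 0.060. Origin on the bench; the gate is on the -x side, in the plane x = -0.090. Two dark posts (185 mm over all, 157 apart in y) carry a cross-head at x -0.113 to -0.079, z 0.184 to 0.202. Place and yaw differ each time.
- apron_mid (a point): Middle of the apron's top, 3 mm above the bench, at x = -0.155, y = 0 of the cabinet; axes as the cabinet's. The apron is the cabinet's flat aluminium floor plate carried on out to x = -0.254 of the cabinet, with two stop pins (8 mm thick, 13 high, at x = -0.242, y = +-0.055) that stop the tray with its origin at x = -0.210, and low guides 13 mm high, 156 mm apart inside, along both edges.
- square_seat (a point): Centre of the spindle's shoulder, on its vertical axis, 207 mm above the bench, at x = -0.104, y = 0 of the cabinet. A 14 mm square shaft end rises 26 mm above it, with a round tapered nose 6 mm long on top. The crank is down when its underside rests here.
- spindle (a joint): Angle of the screw spindle with its square end, rad. At 0 (gate down) the square's faces are parallel to the cabinet's x and y. Counter-clockwise from above is positive and raises the gate, 20 mm a turn, to a hard stop at 25.1 (four turns). It turns stiffly (0.1 N m, 2 N at the crank's grip) and stays where it is left; the gate cannot be lifted by hand. Starts between 0 and 0.6.
- gate (a joint): Height of the gate above its lowest place, m: 0 fully down, 0.080 fully up. The gate is a steel plate 156 mm wide and 92 mm high, its lower edge 1 mm above the cabinet floor when down.
- crank: Loose steel crank, on the roof. Origin: centre of its hub's underside, z up lying or in use. Hub 27 x 27 x 34 mm (x, y, z), flat sides, 16 mm square through-hole with faces along x and y. A flat arm, 22 mm wide, 11 thick, runs at the underside along +x to an upright black grip, 21 mm wide, z 12 to 64 mm, that spins freely 50 mm from the hole's axis. 
- grip_mid (a point): Point on the axis of the crank's spinning grip, 40 mm above the crank's underside. While the crank stands on the shaft, an arm turned to the rear (cabinet's +x) leaves a gripper room over the apron; turned to the front it is in the way.
- draw_hook: Draw hook lying on the bench: flat wooden handle 90 x 36 x 22 mm (x, y, z), origin at the centre of the handle's flat underside. From its +x end a 7 mm rod rises to z = 34 mm (axis) and runs forward, bends down at x = 165 mm to z = 8 mm and ends in a lip that points 8 mm back towards the handle.
- hook_bend (a point): On the hook's downward leg, in the hook's frame at x = 165 mm, z = 10 mm.
- drying_tray: Loose perforated steel tray, 0.4 kg, 56 x 146 mm (x, y), walls 14 mm high, floor 3 mm; origin at the centre of its underside. At the start wholly inside the cabinet, its -x side to the gate. On that side a fixed flat bail of 6 mm bar: legs at y = +-24 mm and a cross bar at x = -64 mm, all at z = 20 mm (bar axis), open between them and the tray's wall. Slides on floor and apron.
- bail (a point): Centre of the bail's opening, in the tray's frame at x = -45 mm, z = 20 mm; the opening is 33 mm (x) by 42 mm (y).
- sleeve_1: Turned steel sleeve, 25 mm diameter, 56 mm tall, 0.11 kg; origin at the centre of its foot, z along its axis (up when it stands). Two to four of them stand in a row along the y of the drying tray, about 36 mm apart; the absent ones have no pose.
- sleeve_2: Turned steel sleeve, 25 mm diameter, 56 mm tall, 0.11 kg; origin at the centre of its foot, z along its axis (up when it stands). Two to four of them stand in a row along the y of the drying tray, about 36 mm apart; the absent ones have no pose.
- sleeve_3: Turned steel sleeve, 25 mm diameter, 56 mm tall, 0.11 kg; origin at the centre of its foot, z along its axis (up when it stands). Two to four of them stand in a row along the y of the drying tray, about 36 mm apart; the absent ones have no pose.
- sleeve_4: Turned steel sleeve, 25 mm diameter, 56 mm tall, 0.11 kg; origin at the centre of its foot, z along its axis (up when it stands). Two to four of them stand in a row along the y of the drying tray, about 36 mm apart; the absent ones have no pose.
- parts_tray: Blue shallow tray on the bench, 0.5 kg, 220 x 186 mm (x, y) over all, 22 mm high, floor 3 mm thick, sloping walls; origin at the centre of its underside, with free floor at least 80 mm in its x and 58 mm in its y either way. Empty at the start. A gauge fixture about 0.2 m high is fixed to the bench beside it, behind the way from the cabinet.

How it is judged:
By the outcome, as a careful person would: the job done as asked, in the order asked, and still so for the second after the job is handed in, with the robot touching nothing.
Of sleeve_1, sleeve_2, sleeve_3, sleeve_4 only 2 to 4 are there at a start; the rules pass over those that are not, and their reading is None.
At some moment in a run one of draw_hook, parts_tray may be knocked a few centimetres aside while the robot is not near it.
Once in a run the grip may slacken for a moment while it holds something.
It also fails if it takes over 210 s, if anything falls off the work surface, if the arm or the gripper's body presses on something with over 40 N, if the wrist force passes 120 N, or if a joint passes its speed limit or range.

## Working session

There is one attempt and no reset: what is moved stays moved. The work goes in short steps, Python scripts to look and compute and a tool call to move; the robot and the scene stay as the last step left them, time stands still between calls to the robot, and variables do not carry over. Pictures are saved under pics/ and viewed, at most 14 in all, crops included, and the job is handed in when it is done.

Besides the shell and the picture viewer there is one more tool, called after "Request:" in YAML: its name, and indented under it one key for each argument. arm_command: Moves the arm, as the interface text tells. Its arguments: {"type":"object","properties":{"rows":{"type":"array"},"squeeze":{"type":"number"}},"required":["rows"]}

```bash
mkdir -p pics
cat > h.py <<'E'
import numpy as np, cv2
from workcell import env
def grab(n):
    f=env.grab_frame(n); h=f["img"].shape[0]
    fl=h/2/np.tan(np.radians(f["fov_y"])/2)
    f["K"]=np.array([[fl,0,f["cx"]],[0,fl,f["cy"]],[0,0,1]]); f["D"]=np.array(f["dist"],float)
    f["R"]=np.array(f["R"]);f["t"]=np.array(f["t"]);return f
def rays(f,uv):
    p=cv2.undistortPoints(np.array(uv,float).reshape(-1,1,2),f["K"],f["D"]).reshape(-1,2)
    return np.c_[p,np.ones(len(p))]
def onplane(f,uv,z):
    d=rays(f,uv)@f["R"]; c=-f["R"].T@f["t"]
    return c+d*((z-c[2])/d[:,2])[:,None]
def depth(f,uv):
    r=rays(f,uv); zz=np.array([f["z_map"][int(v),int(u)] for u,v in uv])
    return (r*zz[:,None]-f["t"])@f["R"]
def cloud(f):
    h,w=f["z_map"].shape; u,v=np.meshgrid(np.arange(w),np.arange(h))
    r=rays(f,np.c_[u.ravel(),v.ravel()]); z=f["z_map"].ravel()
    P=((r*z[:,None])-f["t"])@f["R"]; P[z<=0]=np.nan
    return P.reshape(h,w,3)
def proj(f,X):
    return cv2.projectPoints(np.array(X,float).reshape(-1,1,3),cv2.Rodrigues(f["R"])[0],f["t"],f["K"],f["D"])[0].reshape(-1,2)
E
python3 - <<'E'
from h import *
for n in("scene","top"):
    f=grab(n);cv2.imwrite(f"pics/{n}0.png",f["img"]);print(n,f["fov_y"],-f["R"].T@f["t"],f["R"][2])
s=env.state();print(s["ee_pos"],s["ee_rot"],s["gripper_width"],s["force"])
E
```

```text
scene 53.80563711137515 [ 914.20655141 -266.39583983 1042.12471149] [-0.38769722  0.23891592 -0.8902865 ]
top 48.20199444361142 [ 352.27735556  -19.63819041 1264.60839407] [ 0.12813118  0.01721214 -0.99160786]
[189.31230626 542.44771298 185.92919137] [-1.79911725e+02 -1.35482201e-03  1.60760002e+02] 91.26086452646126 [ 0.68274999 -0.81984323  0.08299307]
```

View pics/scene0.png

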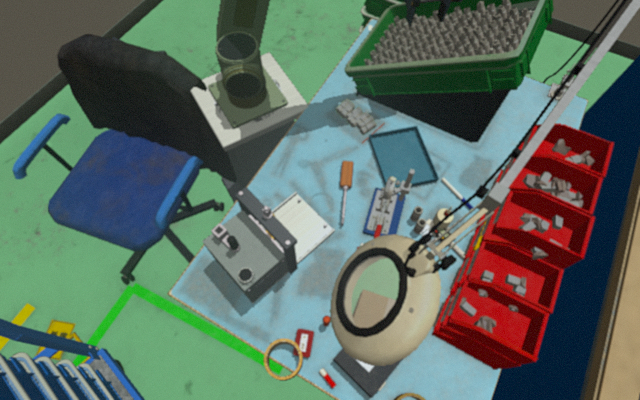

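View pics/top0.png

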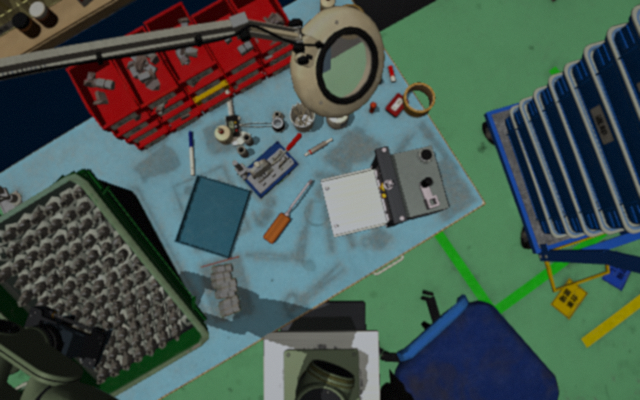

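The scene picture shows the cabinet around (250,245), with the crank and spigot on its roof, the white apron around (300,225), the hook at (345,190) and the blue tray at (403,157). The top picture shows the same things: cabinet (415,180), apron (355,203), hook (290,210) and tray (213,215).

Run:
```python
from h import *
t=grab("top");s=grab("scene")
a=cv2.resize(t["img"][125:265,170:460],None,fx=2.7,fy=2.7,interpolation=3)
b=cv2.resize(s["img"][120:310,190:450],None,fx=3,fy=3,interpolation=3)
cv2.imwrite("pics/a.png",a);cv2.imwrite("pics/b.png",b)
for n,uv in dict(robotdir=[(60,330)],cab=[(402,180)],apr=[(340,205),(384,199),(327,181),(334,237)],hook=[(275,233),(303,193)],pt=[(213,215)]).items():
    print(n,depth(t,uv).round(0).tolist())
```

```text
robotdir [[213.0, 510.0, 391.0]]
cab [[547.0, -217.0, 137.0]]
apr [[501.0, -62.0, 3.0], [514.0, -184.0, 23.0], [571.0, -26.0, -0.0], [411.0, -43.0, 4.0]]
hook [[423.0, 122.0, 20.0], [538.0, 43.0, -1.0]]
pt [[478.0, 301.0, 4.0]]
```

View pics/a.png

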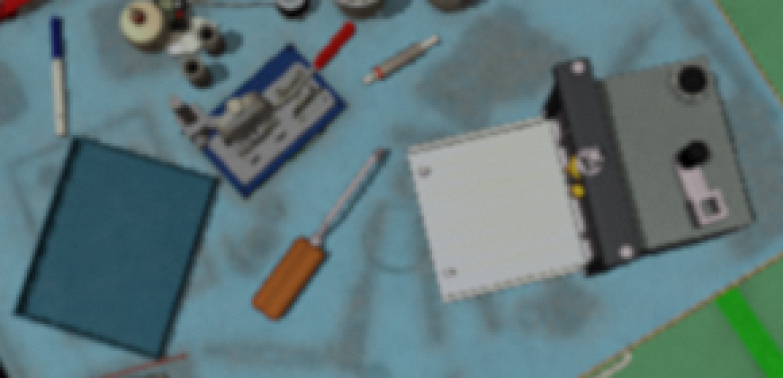

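View pics/b.png

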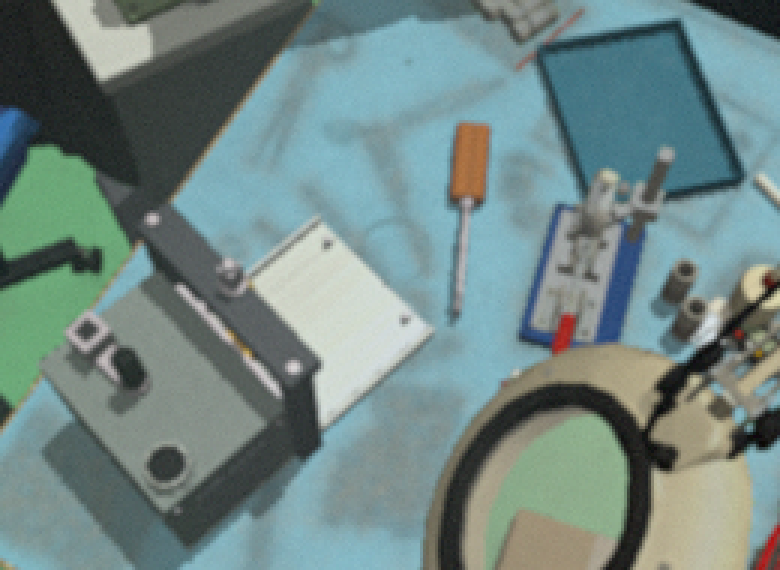

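Crop a shows the hook with its orange handle at the left-bottom and its tip at crop (383,152), the crank's hub at (709,205) and grip at (693,152), the spigot at (692,80) and the spindle at (588,160). Crop b shows the same, with the hub at (88,330), the grip at (128,367) and the spindle at (230,278).

Run:
```python
from h import *
t=grab("top");s=grab("scene")
for n,f in(("top",t),("scene",s)):
    C=cloud(f);P=C.reshape(-1,3)
    box=(P[:,1]<0)&(P[:,1]>-400)&(P[:,0]>350)&(P[:,0]<750)
    for nm,lo,hi in(("roof",129,142),("head",196,209)):
        m=box&(P[:,2]>lo)&(P[:,2]<hi);Q=P[m]
        r=cv2.minAreaRect(Q[:,:2].astype(np.float32));print(n,nm,m.sum(),np.round(np.nanmedian(Q[:,2]),1),[np.round(x,1) for x in r])
# pixel-based
T=lambda x,y:(170+(x+.5)/2.7-.5,125+(y+.5)/2.7-.5)
S=lambda x,y:(190+(x+.5)/3-.5,120+(y+.5)/3-.5)
pr=lambda n,f,uv,z:print(n,onplane(f,uv,z).round(1)[:,:2].tolist())
pr("hub top",t,[T(710,205)],169);pr("hub s",s,[S(88,330)],169)
pr("grip top",t,[T(693,152)],199);pr("grip s",s,[S(126,358)],199)
pr("spig t",t,[T(692,80)],150);pr("spig s",s,[S(166,464)],150)
pr("spindle t",t,[T(590,160)],236);pr("spindle s",s,[S(230,272)],236)
pr("pins t",t,[T(425,171),T(448,271)],16);pr("pins s",s,[S(404,319),S(327,243)],16)
pr("apron t",t,[T(409,147),T(441,300)],3);pr("apron s",s,[S(434,330),S(318,217)],3)
pr("bolts t",t,[T(577,68),T(627,252)],204);pr("bolts s",s,[S(292,367),S(152,219)],204)
for n,f in(("t",t),("s",s)):
    hsv=cv2.cvtColor(f["img"],cv2.COLOR_BGR2HSV)
    m=cv2.inRange(hsv,(5,120,90),(18,255,255));
    P=cloud(f);m[~((P[...,1]>-50)&(P[...,1]<300)&(P[...,0]>300)&(P[...,0]<700))]=0
    ys,xs=np.nonzero(m);W=onplane(f,np.c_[xs,ys],22)[:,:2].astype(np.float32);print("handle",n,len(W),cv2.minAreaRect(W))
    m=cv2.inRange(hsv,(90,90,40),(108,255,140));m[~((P[...,1]>150)&(P[...,1]<450)&(P[...,0]>300)&(P[...,0]<750))]=0
    c=max(cv2.findContours(m,0,1)[0],key=cv2.contourArea).reshape(-1,2)
    print("pt",n,cv2.minAreaRect(onplane(f,c,15)[:,:2].astype(np.float32)))
pr("tip t",t,[T(383,152)],34);pr("rodstart t",t,[T(318,242)],34)
pr("tip s",s,[S(456,318)],8);pr("rodstart s",s,[S(466,200)],34)
```

```text
top roof 2287 134.8 [array([ 540.6, -242.8]), array([184.2, 149.9]), np.float64(12.5)]
top head 1240 201.6 [array([ 601.4, -152.7]), array([337.5, 135.8]), np.float64(33.6)]
scene roof 3066 136.8 [array([ 544.7, -245.2]), array([184.7, 149.1]), np.float64(15.4)]
scene head 1144 203.7 [array([ 595.7, -164.2]), array([324. , 137.2]), np.float64(30.6)]
hub top [[489.1, -285.3]]
hub s [[485.4, -283.0]]
grip top [[533.4, -265.0]]
grip s [[535.7, -267.0]]
spig t [[610.7, -278.5]]
spig s [[608.6, -277.2]]
spindle t [[521.4, -167.0]]
spindle s [[528.9, -170.6]]
pins t [[548.5, -25.6], [443.4, -47.9]]
pins s [[549.9, -25.7], [443.5, -49.2]]
apron t [[576.6, -9.1], [414.2, -40.4]]
apron s [[569.4, -3.9], [407.8, -40.0]]
bolts t [[610.6, -162.8], [444.1, -201.6]]
bolts s [[607.6, -162.6], [440.3, -199.2]]
handle t 337 ((438.01837158203125, 117.97518920898438), (31.383331298828125, 84.53116607666016), 53.55801773071289)
pt t ((472.5936584472656, 297.09710693359375), (174.3567352294922, 204.3941650390625), 72.03955078125)
handle s 234 ((438.50830078125, 117.54624938964844), (29.6739444732666, 84.07633972167969), 53.23780822753906)
pt s ((470.90966796875, 302.0201721191406), (165.8114013671875, 208.31346130371094), 72.11248779296875)
tip t [[566.2, 17.6]]
rodstart t [[473.7, 85.3]]
tip s [[571.2, 19.2]]
rodstart s [[479.2, 86.5]]
```

```bash
cat >> h.py <<'E'
def go(x,y,z,yaw):
    """tool-frame move numbers to a world target, tool down"""
    s=env.state();p=np.array(s["ee_pos"]);y0=s["ee_rot"][2];c,n=np.cos(np.radians(y0)),np.sin(np.radians(y0))
    A=np.array([[c,n,0],[n,-c,0],[0,0,-1]]);d=A@(np.array([x,y,z])-p)
    t=-(yaw-y0);t=(t+180)%360-180
    j1=np.degrees(np.arctan2(y,x));
    print("delta",d.round(1),"roll",round(t/5,2),"j6 end",round(s["qpos"][5]+t+(j1-s["qpos"][0]),1),"dist",np.linalg.norm(d).round())
CO=np.array([547.3,-272.6]);CY=np.radians(-77.5);CX=np.array([np.cos(CY),np.sin(CY)]);CYV=np.array([-CX[1],CX[0]])
def cab(x,y=0):return CO+CX*x+CYV*y
def tocab(p):d=np.array(p)[...,:2]-CO;return np.stack([d@CX,d@CYV],-1)
E
python3 - <<'E'
from h import *
for n in("top","scene"):
    P=cloud(grab(n)).reshape(-1,3)
    m=(P[:,2]>120)&(P[:,0]>250)&(P[:,0]<800)&(P[:,1]>-400)&(P[:,1]<450);Q=P[m]
    g=np.c_[np.floor(Q[:,:2]/50)*50]
    from collections import defaultdict
    d=defaultdict(list)
    for k,q in zip(map(tuple,g),Q):d[k].append(q[2])
    print(n,{(int(k[0]),int(k[1])):int(np.percentile(v,98)) for k,v in sorted(d.items()) if len(v)>8})
print(tocab([[487.3,-284],[534.5,-266]]))
go(487,-284,330,21)
E
```

```text
top {(250, 300): 195, (250, 350): 214, (250, 400): 197, (300, 350): 247, (300, 400): 247, (350, 350): 254, (350, 400): 281, (400, -250): 208, (400, -200): 208, (400, 400): 311, (450, -350): 138, (450, -300): 171, (450, -250): 203, (450, -200): 205, (450, 400): 312, (500, -350): 139, (500, -300): 201, (500, -250): 138, (500, -200): 237, (550, -350): 138, (550, -300): 150, (550, -250): 138, (550, -200): 205, (550, -150): 204, (550, 100): 182, (550, 150): 182, (550, 200): 179, (600, -350): 137, (600, -300): 153, (600, -250): 139, (600, -200): 208, (600, -150): 205, (600, 100): 152, (650, 350): 553, (650, 400): 591, (700, -150): 207, (700, -100): 236, (700, -50): 278, (700, 0): 286, (700, 250): 530, (700, 300): 550, (700, 350): 570, (700, 400): 585, (750, -200): 192, (750, -150): 232, (750, -100): 271, (750, -50): 316, (750, 0): 405, (750, 50): 469, (750, 100): 483, (750, 150): 490, (750, 200): 510, (750, 250): 528, (750, 300): 531, (750, 350): 266, (750, 400): 286}
scene {(250, 300): 195, (250, 350): 214, (250, 400): 204, (300, 350): 243, (300, 400): 251, (350, 350): 257, (350, 400): 28
[... 277 characters left out ...]
 -150): 206, (550, 100): 185, (550, 150): 183, (550, 200): 181, (600, -350): 137, (600, -300): 154, (600, -250): 139, (600, -200): 209, (600, -150): 205, (600, 100): 151, (650, 350): 557, (650, 400): 593, (700, -150): 210, (700, -100): 237, (700, -50): 281, (700, 0): 290, (700, 200): 489, (700, 250): 533, (700, 300): 552, (700, 350): 572, (700, 400): 588, (750, -200): 190, (750, -150): 233, (750, -100): 273, (750, -50): 318, (750, 0): 411, (750, 50): 470, (750, 100): 486, (750, 150): 492, (750, 200): 512, (750, 250): 531, (750, 300): 532, (750, 350): 275, (750, 400): 287}
[[ -1.85660236 -61.04517203]
 [ -9.21398071 -11.06808744]]
delta [-553.4 -682.6 -143.5] roll 27.95 j6 end 38.8 dist 890.0
```

Request:
arm_command:
  rows:
    - {"delta_pos":[0,0,-40],"roll":0,"jaw":100}
    - {"delta_pos":[0,0,-80],"roll":0,"jaw":100}
    - {"delta_pos":[0,0,-120],"roll":0,"jaw":100}
    - {"delta_pos":[-20,-30,-150],"roll":1,"jaw":100}
    - {"delta_pos":[-553,-683,-150],"roll":28,"jaw":100}
    - {"delta_pos":[-553,-683,-150],"roll":28,"jaw":100}
    - {"delta_pos":[-553,-683,-150],"roll":28,"jaw":100}
    - {"delta_pos":[-553,-683,-150],"roll":28,"jaw":100}
    - {"delta_pos":[-553,-683,-150],"roll":28,"jaw":100}
    - {"delta_pos":[-553,-683,-150],"roll":28,"jaw":100}
    - {"delta_pos":[-553,-683,-150],"roll":28,"jaw":100}
    - {"delta_pos":[-553,-683,-150],"roll":28,"jaw":100}
    - {"delta_pos":[-553,-683,-150],"roll":28,"jaw":100}
    - {"delta_pos":[-553,-683,-150],"roll":28,"jaw":100}
    - {"delta_pos":[-553,-683,-150],"roll":28,"jaw":100}
    - {"delta_pos":[-553,-683,-150],"roll":28,"jaw":100}
    - {"delta_pos":[-553,-683,-150],"roll":28,"jaw":100}
    - {"delta_pos":[-553,-683,-150],"roll":28,"jaw":100}
    - {"delta_pos":[-553,-683,-150],"roll":28,"jaw":100}
    - {"delta_pos":[-553,-683,-150],"roll":28,"jaw":100}

```text
time_s: 2.07
ee_pos: [425.1, -117.0, 336.2]
ee_rot: [180.0, -0.0, 40.8]
force: [0.6, 1.5, -0.4]
gripper_width: 91.1
gripper_force: 0.0
```

```bash
python3 -c "
from h import *
s=env.state();print(s['ee_pos'],s['ee_rot'],s['qpos'],s['time_s']);go(487,-284,250,21);go(487,-284,140,21)"
```

```text
[ 425.05246811 -116.96629128  336.18983776] [ 1.79971347e+02 -4.41568701e-02  4.07740648e+01] [-1.68987725e+01  2.31436847e+00  8.86844992e+01  2.19941159e-02
  8.89533071e+01  3.23267811e+01] 2.0667
delta [-62.2 166.9  86.2] roll 3.95 j6 end 38.8 dist 198.0
delta [-62.2 166.9 196.2] roll 3.95 j6 end 38.8 dist 265.0
```

Request:
arm_command:
  rows:
    - {"delta_pos":[-15,40,0],"roll":1,"jaw":100}
    - {"delta_pos":[-30,80,20],"roll":2,"jaw":100}
    - {"delta_pos":[-45,120,50],"roll":3,"jaw":100}
    - {"delta_pos":[-62,160,86],"roll":4,"jaw":100}
    - {"delta_pos":[-62,167,100],"roll":4,"jaw":100}
    - {"delta_pos":[-62,167,130],"roll":4,"jaw":100}
    - {"delta_pos":[-62,167,160],"roll":4,"jaw":100}
    - {"delta_pos":[-62,167,180],"roll":4,"jaw":100}
    - {"delta_pos":[-62,167,190],"roll":4,"jaw":100}
    - {"delta_pos":[-62,167,195],"roll":4,"jaw":100}
    - {"delta_pos":[-62,167,195],"roll":4,"jaw":100}
    - {"delta_pos":[-62,167,195],"roll":4,"jaw":100}
  squeeze: 10

```text
time_s: 3.07
ee_pos: [489.1, -281.6, 142.3]
ee_rot: [179.9, -0.1, 21.2]
force: [0.9, -0.4, -0.2]
gripper_width: 91.3
gripper_force: 0.0
```

Request:
arm_command:
  rows:
    - {"delta_pos":[0,0,0],"roll":0,"jaw":50}
    - {"delta_pos":[0,0,0],"roll":0,"jaw":50}
    - {"delta_pos":[0,0,0],"roll":0,"jaw":0}
    - {"delta_pos":[0,0,0],"roll":0,"jaw":0}
    - {"delta_pos":[0,0,0],"roll":0,"jaw":0}
    - {"delta_pos":[0,0,0],"roll":0,"jaw":0}
    - {"delta_pos":[0,0,0],"roll":0,"jaw":0}
    - {"delta_pos":[0,0,0],"roll":0,"jaw":0}
    - {"delta_pos":[0,0,0],"roll":0,"jaw":0}
    - {"delta_pos":[0,0,0],"roll":0,"jaw":0}

```text
time_s: 3.9
ee_pos: [488.6, -281.7, 141.0]
ee_rot: [179.9, -0.0, 21.2]
force: [0.8, -1.4, 1.4]
gripper_width: 27.4
gripper_force: 4.5
```

Request:
arm_command:
  rows:
    - {"delta_pos":[0,0,0],"roll":0,"jaw":0}
    - {"delta_pos":[0,0,0],"roll":0,"jaw":0}
    - {"delta_pos":[0,0,0],"roll":0,"jaw":0}
    - {"delta_pos":[0,0,-20],"roll":0,"jaw":0}
    - {"delta_pos":[0,0,-50],"roll":0,"jaw":0}
    - {"delta_pos":[0,0,-80],"roll":0,"jaw":0}
    - {"delta_pos":[0,0,-110],"roll":0,"jaw":0}
    - {"delta_pos":[0,0,-130],"roll":0,"jaw":0}
    - {"delta_pos":[0,0,-130],"roll":0,"jaw":0}
    - {"delta_pos":[0,0,-130],"roll":0,"jaw":0}
  squeeze: 40

```text
time_s: 4.73
ee_pos: [488.6, -281.4, 271.8]
ee_rot: [179.9, -0.1, 21.2]
force: [0.5, 0.4, -0.4]
gripper_width: 0.6
gripper_force: 0.0
```

Run:
```python
from h import *
s=env.state();print(s['ee_pos'],s['ee_rot'],s['gripper_width'],s['force'])
t=grab("top");sc=grab("scene")
o=[]
for f,w in((t,(320,110,460,230)),(sc,(190,170,300,290))):
    c=f["img"][w[1]:w[3],w[0]:w[2]];o.append(cv2.resize(c,(400*c.shape[1]//c.shape[0],400),interpolation=3))
cv2.imwrite("pics/c.png",cv2.resize(np.hstack(o),(800,382)));print(np.hstack(o).shape)
go(*cab(-104),262,21)
```

```text
[ 488.59860281 -281.44645442  271.83751067] [ 1.79905106e+02 -8.67178419e-02  2.11686210e+01] 0.6459820115317029 [ 0.50118647  0.36920527 -0.36944102]
(400, 832, 3)
delta [ 74.4 -88.9   7.5] roll 0.03 j6 end 50.9 dist 116.0
```

View pics/c.png

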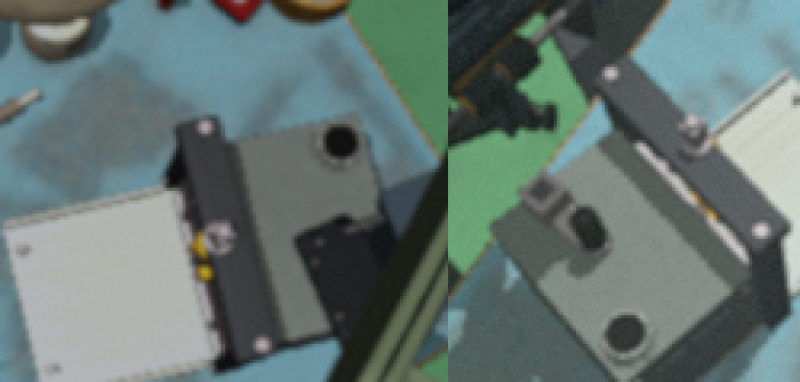

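The right half shows the crank still on the roof at about its old place (hub (543,192), grip (588,228)), so the grip slipped. I'll grasp again, lower and harder.

Request:
arm_command:
  rows:
    - {"delta_pos":[0,0,0],"roll":0,"jaw":100}
    - {"delta_pos":[0,0,0],"roll":0,"jaw":100}
    - {"delta_pos":[0,0,0],"roll":0,"jaw":100}
    - {"delta_pos":[0,0,0],"roll":0,"jaw":100}
    - {"delta_pos":[-1,1,0],"roll":0,"jaw":100}
    - {"delta_pos":[-1,1,0],"roll":0,"jaw":100}
    - {"delta_pos":[-1,1,40],"roll":0,"jaw":100}
    - {"delta_pos":[-1,1,80],"roll":0,"jaw":100}
    - {"delta_pos":[-1,1,110],"roll":0,"jaw":100}
    - {"delta_pos":[-1,1,125],"roll":0,"jaw":100}
    - {"delta_pos":[-1,1,133],"roll":0,"jaw":100}
    - {"delta_pos":[-1,1,133],"roll":0,"jaw":100}
  squeeze: 40

```text
time_s: 5.83
ee_pos: [486.8, -282.1, 136.2]
ee_rot: [-179.8, 0.1, 21.2]
force: [-0.2, 0.0, 0.5]
gripper_width: 77.4
gripper_force: 0.0
```

Request:
arm_command:
  rows:
    - {"delta_pos":[0,0,0],"roll":0,"jaw":0}
    - {"delta_pos":[0,0,0],"roll":0,"jaw":0}
    - {"delta_pos":[0,0,0],"roll":0,"jaw":0}
    - {"delta_pos":[0,0,0],"roll":0,"jaw":0}
    - {"delta_pos":[0,0,0],"roll":0,"jaw":0}
    - {"delta_pos":[0,0,0],"roll":0,"jaw":0}
    - {"delta_pos":[0,0,0],"roll":0,"jaw":0}
    - {"delta_pos":[0,0,0],"roll":0,"jaw":0}
    - {"delta_pos":[0,0,0],"roll":0,"jaw":0}
    - {"delta_pos":[0,0,0],"roll":0,"jaw":0}
    - {"delta_pos":[0,0,0],"roll":0,"jaw":0}
    - {"delta_pos":[0,0,0],"roll":0,"jaw":0}
    - {"delta_pos":[0,0,-10],"roll":0,"jaw":0}
    - {"delta_pos":[0,0,-20],"roll":0,"jaw":0}
    - {"delta_pos":[0,0,-20],"roll":0,"jaw":0}

```text
time_s: 7.08
ee_pos: [489.0, -283.3, 160.3]
ee_rot: [179.8, -0.1, 21.2]
force: [-0.2, -0.8, -2.1]
gripper_width: 26.4
gripper_force: 39.9
```

Request:
arm_command:
  rows:
    - {"delta_pos":[0,0,-30],"roll":0,"jaw":0}
    - {"delta_pos":[0,0,-60],"roll":0,"jaw":0}
    - {"delta_pos":[0,0,-90],"roll":0,"jaw":0}
    - {"delta_pos":[0,0,-110],"roll":0,"jaw":0}
    - {"delta_pos":[0,0,-110],"roll":0,"jaw":0}
    - {"delta_pos":[0,0,-110],"roll":0,"jaw":0}

```text
time_s: 7.58
ee_pos: [487.9, -282.7, 268.4]
ee_rot: [179.9, -0.1, 21.2]
force: [-0.4, 0.0, -2.5]
gripper_width: 26.0
gripper_force: 39.9
```

Run:
```python
from h import *
s=env.state();print(s['ee_pos'],s['ee_rot'],s['gripper_width'],s['force'])
sc=grab("scene");t=grab("top")
cv2.imwrite("pics/d.png",np.hstack([cv2.resize(sc["img"][150:290,180:300],(480,560),interpolation=3),cv2.resize(t["img"][150:185,375:415],(320,280),interpolation=3).repeat(2,0)]))
P=cloud(sc);m=(P[...,2]>255)&(P[...,0]>440)&(P[...,1]<-230)&(P[...,2]<350)
ys,xs=np.nonzero(m);print(len(xs))
go(*cab(-104),270,21)
```

```text
[ 487.89287402 -282.71180394  268.42757017] [ 1.79916557e+02 -6.92192581e-02  2.11646258e+01] 26.01766908105243 [-0.40153782  0.01774537 -2.50596779]
627
delta [ 75.6 -89.7  -4.1] roll 0.03 j6 end 50.9 dist 117.0
```

View pics/d.png

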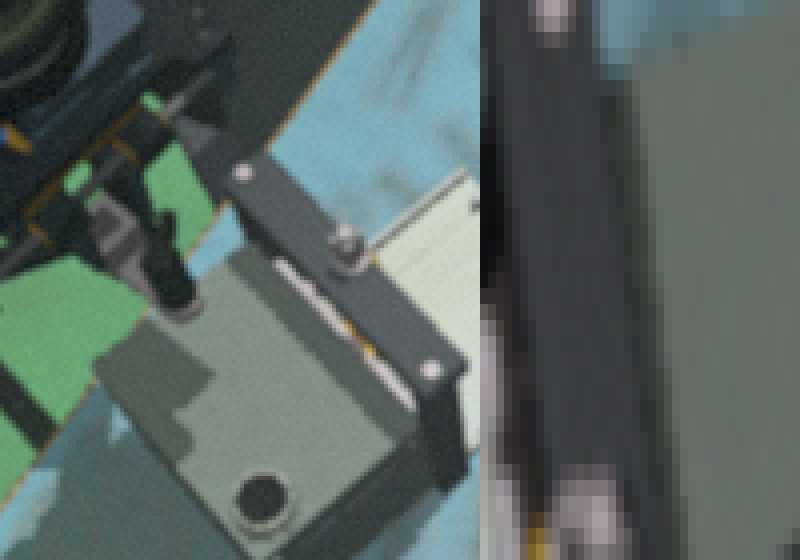

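The picture shows the crank held clear of the roof, hub in the fingers at about (120,235) and the grip's top at about (163,215), with the spindle at (348,243).

Run:
```python
from h import *
sc=grab("scene");
im=sc["img"];hsv=cv2.cvtColor(im,cv2.COLOR_BGR2HSV)
S=lambda x,y:(180+x/4,150+y/4)
for uv,z in(((163,215),328),((180,302),276)):print(onplane(sc,[S(*uv)],z).round(1),depth(sc,[S(*uv)]).round(1))
print("expect",487.9+50*np.cos(.37),-282.7+50*np.sin(.37))
# spindle points
P=cloud(sc);C=tocab(P);m=(P[...,2]>212)&(abs(C[...,0]+104)<22)&(abs(C[...,1])<22);Q=np.c_[C[m],P[m][:,2]]
print(m.sum());print(Q[Q[:,2]>228].mean(0),Q.min(0),Q.max(0))
t=grab("top");P=cloud(t);C=tocab(P);m=(P[...,2]>212)&(abs(C[...,0]+104)<22)&(abs(C[...,1])<22);Q=np.c_[C[m],P[m][:,2]]
print(m.sum());print(Q[Q[:,2]>228].mean(0),Q.min(0),Q.max(0))
```

```text
[[ 513.5 -254.   328. ]] [[ -63.8 -236.  -700.8]]
[[ 535.6 -266.3  276. ]] [[ 542.2 -266.3  289.3]]
expect 534.5163672803017 -264.6192284017519
68
[-106.39934967    1.13814011  236.03611947] [-116.72002665   -9.39642226  213.86961046] [-98.70898717   8.61308733 241.19871944]
49
[-1.04728380e+02  9.08829460e-02  2.35048989e+02] [-112.78517741   -7.66896156  212.16084568] [-96.48512379   8.43417048 241.71082334]
```

Request:
arm_command:
  rows:
    - {"delta_pos":[20,-25,-4],"roll":0,"jaw":0}
    - {"delta_pos":[45,-55,-4],"roll":0,"jaw":0}
    - {"delta_pos":[65,-78,-4],"roll":0,"jaw":0}
    - {"delta_pos":[76,-90,-4],"roll":0,"jaw":0}
    - {"delta_pos":[76,-90,5],"roll":0,"jaw":0}
    - {"delta_pos":[76,-90,15],"roll":0,"jaw":0}
    - {"delta_pos":[76,-90,20],"roll":0,"jaw":0}
    - {"delta_pos":[76,-90,24],"roll":0,"jaw":0}
    - {"delta_pos":[76,-90,27],"roll":0,"jaw":0}
    - {"delta_pos":[76,-90,29],"roll":0,"jaw":0}
    - {"delta_pos":[76,-90,31],"roll":0,"jaw":0}
    - {"delta_pos":[76,-90,33],"roll":0,"jaw":0}

```text
time_s: 8.78
ee_pos: [525.9, -171.0, 235.6]
ee_rot: [-180.0, -0.1, 21.1]
force: [-2.6, 1.3, 10.0]
gripper_width: 26.4
gripper_force: 40.0
```

Request:
arm_command:
  rows:
    - {"delta_pos":[0,0,0],"roll":-0.6,"jaw":0}
    - {"delta_pos":[0,0,0],"roll":-1.2,"jaw":0}
    - {"delta_pos":[0,0,0],"roll":-1.8,"jaw":0}
    - {"delta_pos":[0,0,0.5],"roll":-1.8,"jaw":0}

```text
time_s: 9.12
ee_pos: [526.7, -170.5, 235.6]
ee_rot: [180.0, -0.2, 30.2]
force: [-0.3, 3.5, 5.7]
gripper_width: 25.7
gripper_force: 40.0
```

Request:
arm_command:
  rows:
    - {"delta_pos":[0,0,0.5],"roll":-0.5,"jaw":0}
    - {"delta_pos":[0,0,1],"roll":-1,"jaw":0}
    - {"delta_pos":[0,0,1.5],"roll":-1.5,"jaw":0}
    - {"delta_pos":[0,0,1.5],"roll":-2,"jaw":0}
    - {"delta_pos":[0,0,1.5],"roll":-2.4,"jaw":0}

```text
time_s: 9.53
ee_pos: [527.4, -169.8, 235.4]
ee_rot: [179.9, -0.3, 42.2]
force: [-1.2, 6.9, 10.0]
gripper_width: 26.3
gripper_force: 40.0
```

Request:
arm_command:
  rows:
    - {"delta_pos":[0.8,-0.9,0],"roll":0,"jaw":0}
    - {"delta_pos":[1.7,-1.9,0],"roll":0,"jaw":0}
    - {"delta_pos":[1.7,-1.9,0],"roll":0,"jaw":0}

```text
time_s: 9.78
ee_pos: [527.5, -169.3, 235.5]
ee_rot: [179.7, -0.1, 42.1]
force: [-0.3, 1.4, 8.3]
gripper_width: 26.2
gripper_force: 40.0
```

Request:
arm_command:
  rows:
    - {"delta_pos":[0,0,0.5],"roll":0.6,"jaw":0}
    - {"delta_pos":[0,0,1],"roll":1.2,"jaw":0}
    - {"delta_pos":[0,0,1],"roll":1.8,"jaw":0}
    - {"delta_pos":[0,0,1],"roll":2.4,"jaw":0}

```text
time_s: 10.12
ee_pos: [526.8, -170.0, 235.2]
ee_rot: [179.7, -0.1, 29.9]
force: [-3.3, -0.1, 11.6]
gripper_width: 26.1
gripper_force: 40.0
```

Run:
```python
from h import *
s=env.state();print(s['ee_pos'],s['ee_rot'],s['force'],s['torque'])
o=[]
for n,w in(("scene",(225,180,295,250)),("top",(360,150,430,220))):
    f=grab(n);o.append(cv2.resize(f["img"][w[1]:w[3],w[0]:w[2]],(400,400),interpolation=3))
cv2.imwrite("pics/e.png",np.hstack(o))
```

```text
[ 526.77376972 -170.02418612  235.1863415 ] [ 1.79689718e+02 -1.14290105e-01  2.99414903e+01] [-3.27439786 -0.11401776 11.61648105] [-0.00348697  0.94074534  0.0455567 ]
```

View pics/e.png

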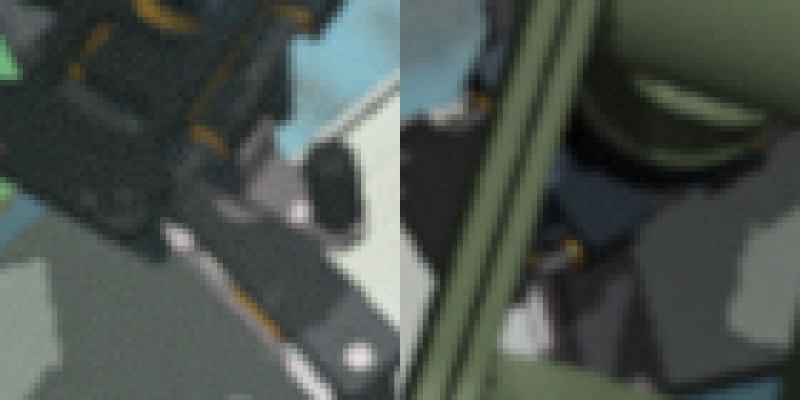

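The picture is mostly hidden by the gripper, but the hub sits over the shaft end, with the grip at about (330,185) in the left half. I'll sweep the yaw the other way.

Request:
arm_command:
  rows:
    - {"delta_pos":[0,0,0],"roll":0.6,"jaw":0}
    - {"delta_pos":[0,0,0],"roll":1.2,"jaw":0}
    - {"delta_pos":[0,0,0],"roll":1.8,"jaw":0}
    - {"delta_pos":[0,0,0],"roll":2.3,"jaw":0}
    - {"delta_pos":[0,0,0],"roll":2.8,"jaw":0}
    - {"delta_pos":[0,0,0.5],"roll":3.3,"jaw":0}

```text
time_s: 10.72
ee_pos: [527.2, -169.2, 232.1]
ee_rot: [179.9, -0.2, 13.5]
force: [0.0, 0.5, 2.4]
gripper_width: 26.1
gripper_force: 40.0
```

It dropped at yaw 13.5. Lowering.

Request:
arm_command:
  rows:
    - {"delta_pos":[0,0,3],"roll":0,"jaw":0}
    - {"delta_pos":[0,0,6],"roll":0,"jaw":0}
    - {"delta_pos":[0,0,10],"roll":0,"jaw":0}
    - {"delta_pos":[0,0,14],"roll":0,"jaw":0}
    - {"delta_pos":[0,0,17],"roll":0,"jaw":0}
    - {"delta_pos":[0,0,18],"roll":0,"jaw":0}
    - {"delta_pos":[0,0,18],"roll":0,"jaw":0}

```text
time_s: 11.3
ee_pos: [526.8, -169.1, 214.8]
ee_rot: [179.9, -0.2, 13.7]
force: [-0.3, 0.8, 5.3]
gripper_width: 25.8
gripper_force: 40.0
```

Request:
arm_command:
  rows:
    - {"delta_pos":[0,0,1.5],"roll":0,"jaw":0}
    - {"delta_pos":[0,0,3],"roll":0,"jaw":0}
    - {"delta_pos":[0,0,5],"roll":0,"jaw":0}
    - {"delta_pos":[0,0,5],"roll":0,"jaw":0}

```text
time_s: 11.63
ee_pos: [526.7, -169.1, 209.8]
ee_rot: [179.9, -0.1, 13.7]
force: [-0.3, 1.7, 5.4]
gripper_width: 26.0
gripper_force: 40.0
```

Request:
arm_command:
  rows:
    - {"delta_pos":[0,0,0],"roll":0,"jaw":60}
    - {"delta_pos":[0,0,0],"roll":0,"jaw":60}
    - {"delta_pos":[0,0,0],"roll":0,"jaw":60}
    - {"delta_pos":[0,0,0],"roll":0,"jaw":60}
    - {"delta_pos":[0,0,-10],"roll":0,"jaw":60}
    - {"delta_pos":[0,0,-40],"roll":0,"jaw":60}
    - {"delta_pos":[0,0,-80],"roll":0,"jaw":60}
    - {"delta_pos":[0,0,-80],"roll":0,"jaw":60}
    - {"delta_pos":[25,0,-80],"roll":0,"jaw":60}
    - {"delta_pos":[49.5,0,-80],"roll":0,"jaw":60}
    - {"delta_pos":[49.5,0,-80],"roll":0,"jaw":60}
    - {"delta_pos":[49.5,0,-80],"roll":0,"jaw":60}
  squeeze: 20

```text
time_s: 12.63
ee_pos: [574.8, -156.8, 288.2]
ee_rot: [-180.0, 0.0, 13.7]
force: [-0.1, -0.0, -0.1]
gripper_width: 54.8
gripper_force: 0.0
```

Run:
```python
from h import *
s=env.state();print(s['ee_pos'],s['ee_rot'],s['force'],s['gripper_width'])
f=grab("scene");P=cloud(f);C=tocab(P)
m=(P[...,2]>215)&(P[...,2]<275)&(abs(C[...,0]+104)<30)&(C[...,1]>-30)&(C[...,1]<80)
Q=P[m];print(m.sum(),Q.min(0),Q.max(0),np.percentile(Q[:,2],[5,50,95]))
for a,b in((225,235),(235,245),(245,255),(262,280)):
    q=Q[(Q[:,2]>a)&(Q[:,2]<b)];print(a,len(q),q.mean(0) if len(q) else 0)
cv2.imwrite("pics/g.png",cv2.resize(f["img"][180:250,230:320],(720,560),interpolation=3))
```

```text
[ 574.75434152 -156.80347422  288.21124599] [-1.79998428e+02  2.64417232e-02  1.37224613e+01] [-0.1240801  -0.04913892 -0.09089928] 54.75559856216321
208 [ 520.21989878 -169.59790426  215.17751007] [ 582.90483313 -142.04515146  274.25425431] [217.31898065 243.37235955 272.1430403 ]
225 15 [ 579.63553227 -153.43402966  230.58615361]
235 19 [ 575.59093321 -155.84191181  240.32551761]
245 18 [ 579.11065856 -154.87545126  249.12456256]
262 68 [ 574.67908652 -152.22414116  270.0504708 ]
```

View pics/g.png

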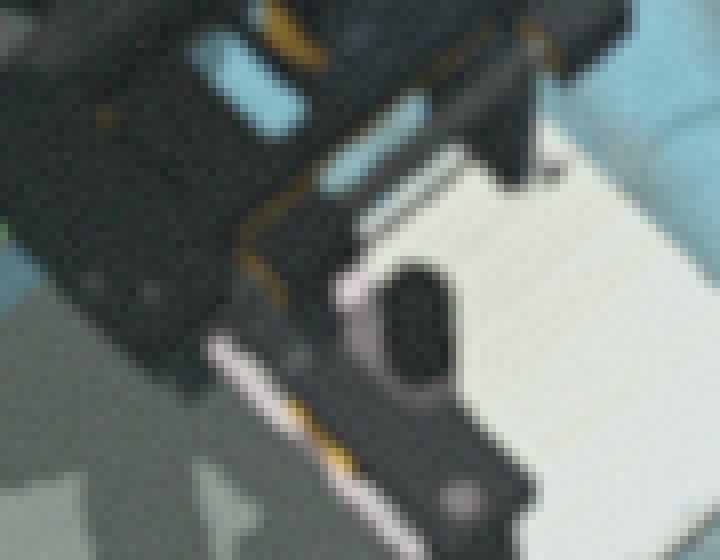

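The picture shows the crank seated on the shaft, its black grip standing at about (415,325), pointing to the cabinet's side. The depth puts its top at 270, which fits a seated crank.

Request:
arm_command:
  rows:
    - {"delta_pos":[0,-1,25],"roll":0,"jaw":60}
    - {"delta_pos":[0,-1,45],"roll":0,"jaw":60}
    - {"delta_pos":[0,-1,59],"roll":0,"jaw":60}
    - {"delta_pos":[0,-1,59],"roll":0,"jaw":60}
    - {"delta_pos":[0,-1,59],"roll":0,"jaw":0}
    - {"delta_pos":[0,-1,59],"roll":0,"jaw":0}
    - {"delta_pos":[0,-1,59],"roll":0,"jaw":0}
    - {"delta_pos":[0,-1,59],"roll":0,"jaw":0}
    - {"delta_pos":[0,-1,59],"roll":0,"jaw":0}
    - {"delta_pos":[0,-1,59],"roll":0,"jaw":0}
    - {"delta_pos":[0,-1,59],"roll":0,"jaw":0}

```text
time_s: 13.6
ee_pos: [574.3, -155.7, 230.0]
ee_rot: [-180.0, -0.1, 13.7]
force: [0.5, 0.7, 2.0]
gripper_width: 19.4
gripper_force: 20.0
```

Request:
arm_command:
  rows:
    - {"delta_pos":[-0.6,-7.8,0],"roll":0,"jaw":0}
    - {"delta_pos":[-2.4,-15.5,0],"roll":0,"jaw":0}
    - {"delta_pos":[-5.4,-22.7,0],"roll":0,"jaw":0}
    - {"delta_pos":[-9.5,-29.4,0],"roll":0,"jaw":0}
    - {"delta_pos":[-14.6,-35.4,0],"roll":0,"jaw":0}
    - {"delta_pos":[-20.6,-40.5,0],"roll":0,"jaw":0}
    - {"delta_pos":[-27.3,-44.6,0],"roll":0,"jaw":0}
    - {"delta_pos":[-34.5,-47.6,0],"roll":0,"jaw":0}
    - {"delta_pos":[-42.2,-49.4,0],"roll":0,"jaw":0}
    - {"delta_pos":[-50,-50,0],"roll":0,"jaw":0}

```text
time_s: 14.43
ee_pos: [513.3, -118.9, 229.9]
ee_rot: [-180.0, -0.1, 13.7]
force: [3.0, -2.0, 6.2]
gripper_width: 19.8
gripper_force: 20.3
```

Request:
arm_command:
  rows:
    - {"delta_pos":[-15.5,2.4,0],"roll":0,"jaw":0}
    - {"delta_pos":[-29.4,9.5,0],"roll":0,"jaw":0}
    - {"delta_pos":[-40.5,20.6,0],"roll":0,"jaw":0}
    - {"delta_pos":[-47.6,34.5,0],"roll":0,"jaw":0}
    - {"delta_pos":[-50,50,0],"roll":0,"jaw":0}
    - {"delta_pos":[-47.6,65.5,0],"roll":0,"jaw":0}
    - {"delta_pos":[-40.5,79.4,0],"roll":0,"jaw":0}
    - {"delta_pos":[-29.4,90.5,0],"roll":0,"jaw":0}
    - {"delta_pos":[-15.5,97.6,0],"roll":0,"jaw":0}
    - {"delta_pos":[0,100,0],"roll":0,"jaw":0}

```text
time_s: 15.27
ee_pos: [535.4, -218.6, 230.2]
ee_rot: [179.9, 0.2, 13.5]
force: [-1.6, -3.9, 7.1]
gripper_width: 19.9
gripper_force: 20.2
```

Request:
arm_command:
  rows:
    - {"delta_pos":[15.5,-2.4,0],"roll":0,"jaw":0}
    - {"delta_pos":[29.4,-9.5,0],"roll":0,"jaw":0}
    - {"delta_pos":[40.5,-20.6,0],"roll":0,"jaw":0}
    - {"delta_pos":[47.6,-34.5,0],"roll":0,"jaw":0}
    - {"delta_pos":[50,-50,0],"roll":0,"jaw":0}
    - {"delta_pos":[47.6,-65.5,0],"roll":0,"jaw":0}
    - {"delta_pos":[40.5,-79.4,0],"roll":0,"jaw":0}
    - {"delta_pos":[29.4,-90.5,0],"roll":0,"jaw":0}
    - {"delta_pos":[15.5,-97.6,0],"roll":0,"jaw":0}
    - {"delta_pos":[0,-100,0],"roll":0,"jaw":0}

```text
time_s: 16.1
ee_pos: [513.2, -118.7, 229.8]
ee_rot: [180.0, -0.1, 13.7]
force: [3.1, -3.2, 3.1]
gripper_width: 20.0
gripper_force: 20.3
```

Request:
arm_command:
  rows:
    - {"delta_pos":[-15.5,2.4,0],"roll":0,"jaw":0}
    - {"delta_pos":[-29.4,9.5,0],"roll":0,"jaw":0}
    - {"delta_pos":[-40.5,20.6,0],"roll":0,"jaw":0}
    - {"delta_pos":[-47.6,34.5,0],"roll":0,"jaw":0}
    - {"delta_pos":[-50,50,0],"roll":0,"jaw":0}
    - {"delta_pos":[-47.6,65.5,0],"roll":0,"jaw":0}
    - {"delta_pos":[-40.5,79.4,0],"roll":0,"jaw":0}
    - {"delta_pos":[-29.4,90.5,0],"roll":0,"jaw":0}
    - {"delta_pos":[-15.5,97.6,0],"roll":0,"jaw":0}
    - {"delta_pos":[0,100,0],"roll":0,"jaw":0}
    - {"delta_pos":[15.5,97.6,0],"roll":0,"jaw":0}
    - {"delta_pos":[29.4,90.5,0],"roll":0,"jaw":0}
    - {"delta_pos":[40.5,79.4,0],"roll":0,"jaw":0}
    - {"delta_pos":[47.6,65.5,0],"roll":0,"jaw":0}
    - {"delta_pos":[50,50,0],"roll":0,"jaw":0}
    - {"delta_pos":[47.6,34.5,0],"roll":0,"jaw":0}
    - {"delta_pos":[40.5,20.6,0],"roll":0,"jaw":0}
    - {"delta_pos":[29.4,9.5,0],"roll":0,"jaw":0}
    - {"delta_pos":[15.5,2.4,0],"roll":0,"jaw":0}
    - {"delta_pos":[0,0,0],"roll":0,"jaw":0}

```text
time_s: 17.77
ee_pos: [513.2, -118.7, 229.8]
ee_rot: [180.0, -0.1, 13.7]
force: [3.1, -4.0, 3.8]
gripper_width: 19.9
gripper_force: 20.3
```

Request:
arm_command:
  rows:
    - {"delta_pos":[-15.5,2.4,0],"roll":0,"jaw":0}
    - {"delta_pos":[-29.4,9.5,0],"roll":0,"jaw":0}
    - {"delta_pos":[-40.5,20.6,0],"roll":0,"jaw":0}
    - {"delta_pos":[-47.6,34.5,0],"roll":0,"jaw":0}
    - {"delta_pos":[-50,50,0],"roll":0,"jaw":0}
    - {"delta_pos":[-47.6,65.5,0],"roll":0,"jaw":0}
    - {"delta_pos":[-40.5,79.4,0],"roll":0,"jaw":0}
    - {"delta_pos":[-29.4,90.5,0],"roll":0,"jaw":0}
    - {"delta_pos":[-15.5,97.6,0],"roll":0,"jaw":0}
    - {"delta_pos":[0,100,0],"roll":0,"jaw":0}
    - {"delta_pos":[15.5,97.6,0],"roll":0,"jaw":0}
    - {"delta_pos":[29.4,90.5,0],"roll":0,"jaw":0}
    - {"delta_pos":[40.5,79.4,0],"roll":0,"jaw":0}
    - {"delta_pos":[47.6,65.5,0],"roll":0,"jaw":0}
    - {"delta_pos":[50,50,0],"roll":0,"jaw":0}
    - {"delta_pos":[47.6,34.5,0],"roll":0,"jaw":0}
    - {"delta_pos":[40.5,20.6,0],"roll":0,"jaw":0}
    - {"delta_pos":[29.4,9.5,0],"roll":0,"jaw":0}
    - {"delta_pos":[15.5,2.4,0],"roll":0,"jaw":0}
    - {"delta_pos":[0,0,0],"roll":0,"jaw":0}

```text
time_s: 19.43
ee_pos: [513.2, -118.7, 229.9]
ee_rot: [180.0, -0.1, 13.7]
force: [3.5, -4.8, 3.5]
gripper_width: 19.8
gripper_force: 20.3
```

Request:
arm_command:
  rows:
    - {"delta_pos":[-15.5,2.4,0],"roll":0,"jaw":0}
    - {"delta_pos":[-29.4,9.5,0],"roll":0,"jaw":0}
    - {"delta_pos":[-40.5,20.6,0],"roll":0,"jaw":0}
    - {"delta_pos":[-47.6,34.5,0],"roll":0,"jaw":0}
    - {"delta_pos":[-50,50,0],"roll":0,"jaw":0}
    - {"delta_pos":[-47.6,65.5,0],"roll":0,"jaw":0}
    - {"delta_pos":[-40.5,79.4,0],"roll":0,"jaw":0}
    - {"delta_pos":[-29.4,90.5,0],"roll":0,"jaw":0}
    - {"delta_pos":[-15.5,97.6,0],"roll":0,"jaw":0}
    - {"delta_pos":[0,100,0],"roll":0,"jaw":0}
    - {"delta_pos":[15.5,97.6,0],"roll":0,"jaw":0}
    - {"delta_pos":[29.4,90.5,0],"roll":0,"jaw":0}

```text
time_s: 20.43
ee_pos: [563.6, -202.0, 230.0]
ee_rot: [179.9, 0.0, 13.5]
force: [0.0, -4.0, 5.6]
gripper_width: 20.0
gripper_force: 20.1
```

Request:
arm_command:
  rows:
    - {"delta_pos":[6.6,-5.7,0],"roll":0,"jaw":0}
    - {"delta_pos":[12.1,-12.5,0],"roll":0,"jaw":0}
    - {"delta_pos":[16.3,-20.1,0],"roll":0,"jaw":0}
    - {"delta_pos":[19.1,-28.4,0],"roll":0,"jaw":0}
    - {"delta_pos":[20.1,-33.5,0],"roll":0,"jaw":0}
    - {"delta_pos":[20.5,-37,0],"roll":0,"jaw":0}
    - {"delta_pos":[20.5,-37,0],"roll":0,"jaw":0}

```text
time_s: 21.02
ee_pos: [574.7, -158.3, 229.9]
ee_rot: [-179.9, -0.1, 13.7]
force: [1.9, -1.4, 4.4]
gripper_width: 19.6
gripper_force: 20.0
```

Request:
arm_command:
  rows:
    - {"delta_pos":[0,-2.5,0],"roll":0,"jaw":0}
    - {"delta_pos":[0,-5,0],"roll":0,"jaw":0}
    - {"delta_pos":[0,-5,0],"roll":0,"jaw":0}

```text
time_s: 21.27
ee_pos: [573.5, -153.8, 229.9]
ee_rot: [-179.9, -0.1, 13.7]
force: [2.0, -1.2, 6.1]
gripper_width: 19.9
gripper_force: 20.1
```

Request:
arm_command:
  rows:
    - {"delta_pos":[-0.6,-2.5,0],"roll":0,"jaw":0}
    - {"delta_pos":[-1.5,-5,0],"roll":0,"jaw":0}
    - {"delta_pos":[-2,-6,0],"roll":0,"jaw":0}

```text
time_s: 21.52
ee_pos: [571.1, -148.4, 230.2]
ee_rot: [-180.0, -0.2, 13.7]
force: [4.9, -1.3, 5.8]
gripper_width: 19.7
gripper_force: 20.1
```

Request:
arm_command:
  rows:
    - {"delta_pos":[-1,-2.5,0],"roll":0,"jaw":0}
    - {"delta_pos":[-2.5,-5,0],"roll":0,"jaw":0}
    - {"delta_pos":[-2.5,-5,0],"roll":0,"jaw":0}

```text
time_s: 21.77
ee_pos: [569.4, -146.3, 230.9]
ee_rot: [179.7, -0.5, 13.7]
force: [8.4, -4.5, 4.4]
gripper_width: 19.9
gripper_force: 20.2
```

Run:
```python
from h import *
s=env.state();print(s['ee_pos'],s['force'],s['torque'])
o=[]
for n,w in(("scene",(225,170,305,250)),("top",(330,150,410,230))):
    f=grab(n);o.append(cv2.resize(f["img"][w[1]:w[3],w[0]:w[2]],(400,400),interpolation=3))
cv2.imwrite("pics/i.png",np.hstack(o))
```

```text
[ 569.38736707 -146.32976939  230.9152521 ] [ 8.39281858 -4.45505489  4.4280601 ] [-1.25000552 -1.42997827 -0.02080984]
```

View pics/i.png

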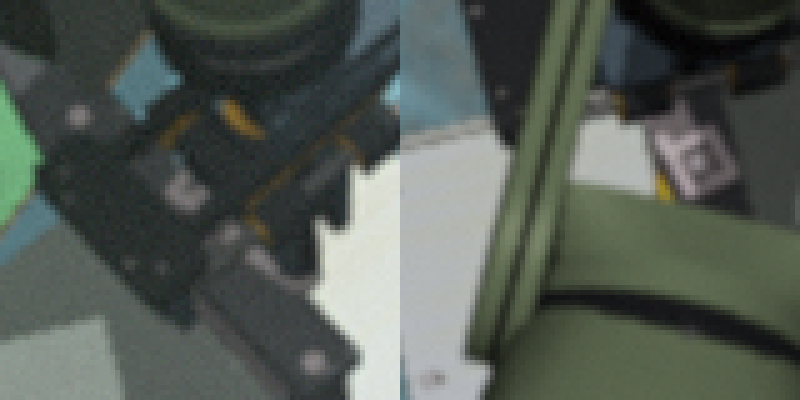

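The right half shows the hub on the square shaft at about (703,158) and its arm running under the gripper. The left half shows the white gap behind the cross-head gone, so the gate is up. I'll press once more to confirm the stop.

Request:
arm_command:
  rows:
    - {"delta_pos":[0,-2,0],"roll":0,"jaw":0}
    - {"delta_pos":[0,-4,0],"roll":0,"jaw":0}
    - {"delta_pos":[0,-4,0],"roll":0,"jaw":0}

```text
time_s: 22.12
ee_pos: [568.8, -144.8, 230.9]
ee_rot: [179.5, -0.4, 13.6]
force: [8.7, -10.3, 4.4]
gripper_width: 20.1
gripper_force: 20.2
```

Request:
arm_command:
  rows:
    - {"delta_pos":[0,4,0],"roll":0,"jaw":0}
    - {"delta_pos":[2,8,0],"roll":0,"jaw":0}
    - {"delta_pos":[3,11,0],"roll":0,"jaw":0}
    - {"delta_pos":[3,12,0],"roll":0,"jaw":0}
    - {"delta_pos":[3,12,0],"roll":0,"jaw":0}

```text
time_s: 22.53
ee_pos: [572.2, -150.6, 230.0]
ee_rot: [-179.8, -0.2, 13.6]
force: [4.6, 1.0, 6.5]
gripper_width: 19.9
gripper_force: 20.0
```

Request:
arm_command:
  rows:
    - {"delta_pos":[0,0,0],"roll":0,"jaw":60}
    - {"delta_pos":[0,0,0],"roll":0,"jaw":60}
    - {"delta_pos":[0,0,0],"roll":0,"jaw":60}
    - {"delta_pos":[0,0,0],"roll":0,"jaw":60}
    - {"delta_pos":[0,0,-10],"roll":0,"jaw":60}
    - {"delta_pos":[0,0,-40],"roll":0,"jaw":60}
    - {"delta_pos":[0,0,-80],"roll":0,"jaw":60}
    - {"delta_pos":[0,0,-80],"roll":0,"jaw":60}

```text
time_s: 23.2
ee_pos: [574.1, -152.7, 317.8]
ee_rot: [179.6, -0.7, 13.7]
force: [0.8, -1.1, 1.0]
gripper_width: 54.3
gripper_force: 0.0
```

```bash
sed -i 's/^CO=np.array(\[547.3,-272.6\])/CO=np.array([548.3,-272.0])/' h.py
cat >> h.py <<'E'
def handle():
    for n in("top","scene"):
        f=grab(n);hsv=cv2.cvtColor(f["img"],cv2.COLOR_BGR2HSV);P=cloud(f)
        m=cv2.inRange(hsv,(5,120,90),(18,255,255));m[~((P[...,1]>-120)&(P[...,1]<300)&(P[...,0]>300)&(P[...,0]<700))]=0
        ys,xs=np.nonzero(m)
        if len(xs)>20:
            W=onplane(f,np.c_[xs,ys],22)[:,:2].astype(np.float32);r=cv2.minAreaRect(W);print("handle",n,len(W),np.round(r[0],1),np.round(r[1],1),round(r[2],1))
E
python3 - <<'E'
from h import *
handle()
s=env.state();print(s['ee_pos'],s['force'])
go(438,118,250,143.3-180);go(438,118,250,143.3)
f=grab("scene");P=cloud(f);m=(P[...,2]>262)&(P[...,2]<275)&(P[...,0]>550)&(P[...,0]<600)&(P[...,1]<-120)&(P[...,1]>-190);print(m.sum(),P[m].mean(0))
E
```

```text
handle top 344 [554.4 208.8] [343.6  85.5] 38.0
handle scene 232 [438.6 117.5] [29.5 84.1] 53.5
[ 571.9967987  -152.14972718  311.90711074] [ 0.44526033 -0.0053847  -0.05896467]
delta [ -66.4 -294.2   61.9] roll 10.07 j6 end 141.8 dist 308.0
delta [ -66.4 -294.2   61.9] roll -25.93 j6 end -38.2 dist 308.0
71 [ 574.24884299 -150.960726    269.99989666]
```

Request:
arm_command:
  rows:
    - {"delta_pos":[-10,-41,0],"roll":-1.4,"jaw":70}
    - {"delta_pos":[-20,-82,0],"roll":-2.8,"jaw":70}
    - {"delta_pos":[-30,-120,0],"roll":-5,"jaw":70}
    - {"delta_pos":[-40,-160,20],"roll":-8,"jaw":80}
    - {"delta_pos":[-50,-200,40],"roll":-26,"jaw":80}
    - {"delta_pos":[-60,-240,60],"roll":-26,"jaw":80}
    - {"delta_pos":[-66,-280,60],"roll":-26,"jaw":80}
    - {"delta_pos":[-66,-294,60],"roll":-26,"jaw":80}
    - {"delta_pos":[-66,-294,60],"roll":-26,"jaw":80}
    - {"delta_pos":[-66,-294,60],"roll":-26,"jaw":80}
    - {"delta_pos":[-66,-294,60],"roll":-26,"jaw":80}
    - {"delta_pos":[-66,-294,60],"roll":-26,"jaw":80}
    - {"delta_pos":[-66,-294,60],"roll":-26,"jaw":80}
    - {"delta_pos":[-66,-294,60],"roll":-26,"jaw":80}
    - {"delta_pos":[-66,-294,60],"roll":-26,"jaw":80}
    - {"delta_pos":[-66,-294,60],"roll":-26,"jaw":80}
    - {"delta_pos":[-66,-294,60],"roll":-26,"jaw":80}
    - {"delta_pos":[-66,-294,60],"roll":-26,"jaw":80}
    - {"delta_pos":[-66,-294,60],"roll":-26,"jaw":80}
    - {"delta_pos":[-66,-294,60],"roll":-26,"jaw":80}

```text
time_s: 25.02
ee_pos: [436.9, 117.9, 248.4]
ee_rot: [-179.9, -0.1, 143.6]
force: [0.7, 0.2, -0.8]
gripper_width: 72.9
gripper_force: 0.0
```

Run:
```python
from h import *
handle()
go(438.5,117.5,4,143.3)
```

```text
handle scene 235 [521.4  91.6] [ 51.6 256.5] 72.2
delta [ -1.3   0.3 244.8] roll 0.05 j6 end -38.3 dist 245.0
```

Request:
arm_command:
  rows:
    - {"delta_pos":[0,0,40],"roll":0,"jaw":90}
    - {"delta_pos":[-1,0,80],"roll":0,"jaw":90}
    - {"delta_pos":[-1,0,120],"roll":0,"jaw":90}
    - {"delta_pos":[-1,0,160],"roll":0,"jaw":90}
    - {"delta_pos":[-1,0,190],"roll":0,"jaw":90}
    - {"delta_pos":[-1,0,215],"roll":0,"jaw":90}
    - {"delta_pos":[-1,0,233],"roll":0,"jaw":90}
    - {"delta_pos":[-1,0,243],"roll":0,"jaw":90}
    - {"delta_pos":[-1,0,243],"roll":0,"jaw":90}
    - {"delta_pos":[-1,0,243],"roll":0,"jaw":0}
    - {"delta_pos":[-1,0,243],"roll":0,"jaw":0}
    - {"delta_pos":[-1,0,243],"roll":0,"jaw":0}
    - {"delta_pos":[-1,0,243],"roll":0,"jaw":0}
    - {"delta_pos":[-1,0,243],"roll":0,"jaw":0}
    - {"delta_pos":[-1,0,243],"roll":0,"jaw":0}
    - {"delta_pos":[-1,0,243],"roll":0,"jaw":0}
    - {"delta_pos":[-1,0,243],"roll":0,"jaw":0}
  squeeze: 40

```text
time_s: 26.53
ee_pos: [438.6, 117.5, 6.6]
ee_rot: [180.0, 0.0, 143.7]
force: [0.6, -0.6, -0.4]
gripper_width: 31.7
gripper_force: 0.0
```

Request:
arm_command:
  rows:
    - {"delta_pos":[0,0,0],"roll":0,"jaw":0}
    - {"delta_pos":[0,0,0],"roll":0,"jaw":0}
    - {"delta_pos":[0,0,0],"roll":0,"jaw":0}

```text
time_s: 26.78
ee_pos: [438.5, 117.5, 6.4]
ee_rot: [-180.0, -0.0, 143.7]
force: [0.4, 0.8, 0.2]
gripper_width: 11.9
gripper_force: 0.0
```

Run:
```python
from h import *
handle();f=grab("scene");g=grab("top")
cv2.imwrite("pics/j.png",np.hstack([cv2.resize(f["img"][110:260,280:430],(400,400),interpolation=3),cv2.resize(g["img"][140:260,230:350],(400,400),interpolation=3)]))
```

```text
handle scene 108 [526.5  88.1] [ 41.3 247.4] 75.5
```

View pics/j.png

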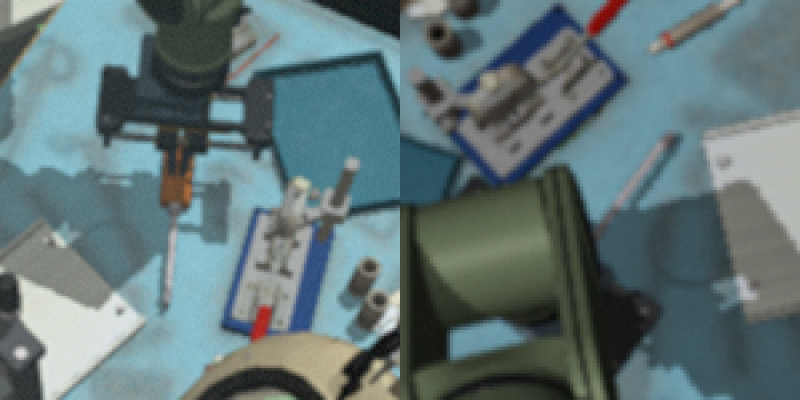

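The left half shows the gripper over the orange handle (about (178,170)), the rod running to (165,305), and the fingers ending near (178,155). I'll check the heights numerically.

Run:
```python
from h import *
f=grab("scene");P=cloud(f);s=env.state();p=np.array(s["ee_pos"]);print(p,s["gripper_width"],s["gripper_force"])
print("tcp px",proj(f,[p,p+[0,0,30],p+[0,0,79]]).round(1).tolist())
yaw=np.radians(s["ee_rot"][2]);tx=np.array([np.cos(yaw),np.sin(yaw)]);ty=np.array([np.sin(yaw),-np.cos(yaw)])
hsv=cv2.cvtColor(f["img"],cv2.COLOR_BGR2HSV)
m=cv2.inRange(hsv,(5,120,60),(18,255,255))>0
D=P[...,:2]-p[:2];a=D@tx;b=D@ty
k=m&(abs(a)<80)&(abs(b)<60)
print("orange",k.sum(),"a",np.percentile(a[k],[2,50,98]).round(),"b",np.percentile(b[k],[2,50,98]).round(),"z",np.percentile(P[k][:,2],[2,20,50,80,98]).round())
k=(~m)&(abs(a)<60)&(abs(b)<70)&(P[...,2]>15)&(P[...,2]<75)
for z0 in range(15,75,10):
    q=k&(P[...,2]>=z0)&(P[...,2]<z0+10)
    if q.sum():print(z0,q.sum(),"a",np.percentile(a[q],[5,95]).round(),"b",np.percentile(b[q],[5,25,50,75,95]).round())
```

```text
[438.4779484  117.51573457   6.39732444] 0.290026011520899 0.0
tcp px [[345.9, 176.1], [346.6, 171.0], [347.8, 162.1]]
orange 98 a [-40. -24.   6.] b [-13.   1.  14.] z [20. 22. 24. 25. 31.]
15 82 a [-47.  19.] b [-16. -11.   5.  16.  19.]
25 12 a [-59.   5.] b [-11.  -2.   2.   3.  17.]
35 6 a [-16. -13.] b [-6. -4. -2.  1.  4.]
45 14 a [-16. -11.] b [-7. -4.  1.  5.  8.]
55 10 a [-17. -13.] b [-7. -1.  4.  7.  9.]
65 15 a [-16. -13.] b [-8. -6. -0.  4.  9.]
```

Run:
```python
from h import *
print(env.grip_point_offset)
f=grab("scene");s=env.state();p=np.array(s["ee_pos"]);yaw=np.radians(s["ee_rot"][2]);tx=np.array([np.cos(yaw),np.sin(yaw),0])
for z in range(6,80,6):
    q=p-16*tx;q[2]=z;u,v=proj(f,[q])[0];i,j=int(round(v)),int(round(u));print(z,(j,i),f["img"][i,j].tolist(),depth(f,[(j,i)]).round()[0].tolist())
```

```text
18.8
6 (346, 181) [47, 70, 100] [460.0, 103.0, 22.0]
12 (346, 180) [52, 73, 102] [458.0, 104.0, 24.0]
18 (346, 179) [54, 74, 105] [456.0, 105.0, 26.0]
24 (346, 178) [52, 75, 107] [453.0, 107.0, 26.0]
30 (346, 177) [54, 74, 103] [449.0, 110.0, 24.0]
36 (346, 176) [49, 65, 87] [447.0, 111.0, 25.0]
42 (346, 175) [49, 50, 60] [444.0, 113.0, 25.0]
48 (346, 174) [49, 52, 45] [450.0, 108.0, 44.0]
54 (347, 173) [46, 44, 32] [450.0, 110.0, 48.0]
60 (347, 171) [48, 46, 37] [449.0, 111.0, 57.0]
66 (347, 170) [48, 43, 32] [445.0, 113.0, 55.0]
72 (347, 169) [48, 45, 35] [450.0, 109.0, 72.0]
78 (347, 168) [49, 46, 40] [449.0, 109.0, 74.0]
```

Request:
arm_command:
  rows:
    - {"delta_pos":[0,0,2],"roll":0,"jaw":0}
    - {"delta_pos":[0,0,4],"roll":0,"jaw":0}
    - {"delta_pos":[0,0,4],"roll":0,"jaw":0}

```text
time_s: 27.33
ee_pos: [438.2, 117.4, 2.0]
ee_rot: [-180.0, -0.0, 143.7]
force: [-0.2, -0.8, 0.4]
gripper_width: 0.6
gripper_force: 0.0
```

Run:
```python
from h import *
for n in("scene","top"):
    f=grab(n);P=cloud(f);s=env.state();p=np.array(s["ee_pos"])
    yaw=np.radians(s["ee_rot"][2]);tx=np.array([np.cos(yaw),np.sin(yaw)]);ty=np.array([np.sin(yaw),-np.cos(yaw)])
    D=P[...,:2]-p[:2];a=D@tx;b=D@ty
    print(n,p.round(1),s["force"].round(1))
    for z0 in range(26,220,10):
        q=(abs(a)<70)&(abs(b)<110)&(P[...,2]>=z0)&(P[...,2]<z0+10)
        if q.sum()>3:print(z0,q.sum(),"a",np.percentile(a[q],[5,95]).round(),"b",np.percentile(b[q],[5,95]).round())
```

```text
scene [438.2 117.5   2.1] [ 0.2 -0.2 -0.8]
26 55 a [-67.   3.] b [ -9. 105.]
36 14 a [-67. -12.] b [-7.  8.]
46 14 a [-16. -12.] b [-10.   8.]
56 17 a [-16. -12.] b [-9. 10.]
66 13 a [-15. -12.] b [-12.  10.]
76 13 a [-17.  11.] b [-10.   9.]
86 6 a [-16.   1.] b [-1.  4.]
106 9 a [-36. -33.] b [-79.  80.]
116 107 a [-37.  29.] b [-73.  68.]
126 187 a [-36.  28.] b [-63.  71.]
136 105 a [-36.  21.] b [-79.  82.]
146 720 a [-33.  33.] b [-85.  85.]
156 102 a [-23.  12.] b [-71.  16.]
166 47 a [-22. -14.] b [-48.  12.]
176 9 a [-21. -19.] b [-22.  12.]
196 38 a [-36. -23.] b [-47.  13.]
206 196 a [-36.  31.] b [-49.  14.]
216 143 a [-35.  -4.] b [-34.  33.]
top [438.4 117.5   2.2] [ 0.1 -0.   1. ]
26 40 a [-69. -51.] b [ -1. 109.]
36 4 a [-69. -64.] b [-1.  1.]
116 14 a [-34. -28.] b [-57. -44.]
126 4 a [-33. -30.] b [-58. -47.]
136 13 a [-36.   3.] b [-90.  -0.]
146 275 a [-37.  10.] b [-89.  83.]
156 4 a [-25. -14.] b [-56. -49.]
196 21 a [-32.  35.] b [-51. -17.]
206 58 a [-37.  35.] b [-50. -20.]
216 10 a [12. 34.] b [-34. -14.]
```

Request:
arm_command:
  rows:
    - {"delta_pos":[0,0,1],"roll":0,"jaw":0}
    - {"delta_pos":[0,0,2],"roll":0,"jaw":0}
    - {"delta_pos":[0,0,3],"roll":0,"jaw":0}
    - {"delta_pos":[0,0,4],"roll":0,"jaw":0}
    - {"delta_pos":[0,0,4],"roll":0,"jaw":0}

```text
time_s: 27.85
ee_pos: [438.3, 117.5, -1.8]
ee_rot: [-180.0, -0.0, 143.7]
force: [0.8, -1.1, -0.1]
gripper_width: 0.5
gripper_force: 0.0
```

Request:
arm_command:
  rows:
    - {"delta_pos":[0,0,1],"roll":0,"jaw":0}
    - {"delta_pos":[0,0,2],"roll":0,"jaw":0}
    - {"delta_pos":[0,0,3],"roll":0,"jaw":0}
    - {"delta_pos":[0,0,4],"roll":0,"jaw":0}
    - {"delta_pos":[0,0,5],"roll":0,"jaw":0}
    - {"delta_pos":[0,0,5],"roll":0,"jaw":0}

```text
time_s: 28.35
ee_pos: [438.5, 117.5, -5.1]
ee_rot: [180.0, 0.0, 143.7]
force: [-3.8, -1.2, 16.4]
gripper_width: 0.4
gripper_force: 8.2
```

The touch shows the fingertips really end about 26 mm above the reported TCP, which explains both weak grips. I'll take 26 mm off every height from here on.

Request:
arm_command:
  rows:
    - {"delta_pos":[0,0,-20],"roll":0,"jaw":0}
    - {"delta_pos":[0,0,-30],"roll":0,"jaw":85}
    - {"delta_pos":[0,0,-30],"roll":0,"jaw":85}
    - {"delta_pos":[0,0,-30],"roll":0,"jaw":85}
    - {"delta_pos":[0,0,-30],"roll":0,"jaw":85}
    - {"delta_pos":[0,0,-30],"roll":0,"jaw":85}
    - {"delta_pos":[0,0,-30],"roll":0,"jaw":85}
    - {"delta_pos":[0,0,-30],"roll":0,"jaw":85}
    - {"delta_pos":[0,0,-30],"roll":0,"jaw":85}
    - {"delta_pos":[0,0,-30],"roll":0,"jaw":85}
    - {"delta_pos":[0,0,-15],"roll":0,"jaw":85}
    - {"delta_pos":[0,0,0],"roll":0,"jaw":85}
    - {"delta_pos":[0,0,10],"roll":0,"jaw":85}
    - {"delta_pos":[0,0,14],"roll":0,"jaw":85}
    - {"delta_pos":[0,0,14],"roll":0,"jaw":85}

```text
time_s: 29.6
ee_pos: [437.8, 117.4, -21.4]
ee_rot: [-179.9, -0.1, 143.7]
force: [-0.3, -0.5, -0.2]
gripper_width: 77.6
gripper_force: 0.0
```

Request:
arm_command:
  rows:
    - {"delta_pos":[0,0,0],"roll":0,"jaw":0}
    - {"delta_pos":[0,0,0],"roll":0,"jaw":0}
    - {"delta_pos":[0,0,0],"roll":0,"jaw":0}
    - {"delta_pos":[0,0,0],"roll":0,"jaw":0}
    - {"delta_pos":[0,0,0],"roll":0,"jaw":0}
    - {"delta_pos":[0,0,0],"roll":0,"jaw":0}
    - {"delta_pos":[0,0,0],"roll":0,"jaw":0}
    - {"delta_pos":[0,0,0],"roll":0,"jaw":0}
    - {"delta_pos":[0,0,0],"roll":0,"jaw":0}
    - {"delta_pos":[0,0,0],"roll":0,"jaw":0}

```text
time_s: 30.43
ee_pos: [438.7, 117.6, -20.3]
ee_rot: [180.0, 0.0, 143.7]
force: [-0.3, 1.0, 2.6]
gripper_width: 35.2
gripper_force: 40.0
```

Run:
```python
from h import *
go(*cab(-330),11,102.5);go(*cab(-209),11,102.5)
```

```text
delta [-70.7 -31.7 -31.3] roll 8.23 j6 end -6.5 dist 84.0
delta [-161.8 -111.4  -31.3] roll 8.23 j6 end -20.2 dist 199.0
```

Request:
arm_command:
  rows:
    - {"delta_pos":[0,0,-15],"roll":0,"jaw":0}
    - {"delta_pos":[0,0,-31],"roll":0,"jaw":0}
    - {"delta_pos":[0,0,-31],"roll":1.4,"jaw":0}
    - {"delta_pos":[0,0,-31],"roll":2.8,"jaw":0}
    - {"delta_pos":[-10,-5,-31],"roll":4.2,"jaw":0}
    - {"delta_pos":[-30,-12,-31],"roll":5.6,"jaw":0}
    - {"delta_pos":[-50,-22,-31],"roll":7,"jaw":0}
    - {"delta_pos":[-71,-32,-31],"roll":8.2,"jaw":0}
    - {"delta_pos":[-71,-32,-31],"roll":8.2,"jaw":0}
    - {"delta_pos":[-71,-32,-31],"roll":8.2,"jaw":0}

```text
time_s: 31.27
ee_pos: [476.5, 48.9, 10.0]
ee_rot: [-179.9, -0.0, 102.6]
force: [-1.9, 0.5, -1.7]
gripper_width: 35.7
gripper_force: 40.0
```

Run:
```python
from h import *
s=env.state();print(s['ee_pos'],s['ee_rot'],s['gripper_width'],s['gripper_force'])
f=grab("scene");g=grab("top")
a=cv2.resize(f["img"][160:270,260:380],(436,400),interpolation=3);b=cv2.resize(g["img"][150:260,300:400],(364,400),interpolation=3)
cv2.imwrite("pics/k.png",np.hstack([a,b]))
T=np.array([np.cos(np.radians(s['ee_rot'][2]+180)),np.sin(np.radians(s['ee_rot'][2]+180))])
e=np.r_[s['ee_pos'][:2]+165*T,41];print("expected bend",e,tocab(e),proj(f,[e]),proj(g,[e]))
```

```text
[476.53740904  48.9176249    9.97174772] [-1.79933730e+02 -1.96739343e-02  1.02608397e+02] 35.653696402264664 39.99972939491272
expected bend [ 512.55464185 -112.10336423   41.        ] [-163.84315857   -0.29008432] [[290.57198099 226.27040522]] [[358.65998024 199.02687468]]
```

View pics/k.png

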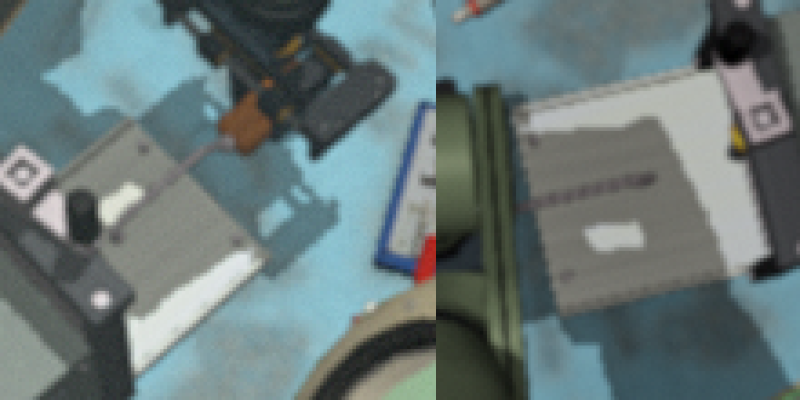

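The left half shows the hook level over the apron. In the right half its bend is at (650,180), which is pixel (358.8,199.5) and matches the expected point within 1 px. Going in.

Request:
arm_command:
  rows:
    - {"delta_pos":[-15,0,0],"roll":0,"jaw":0}
    - {"delta_pos":[-30,0,0],"roll":0,"jaw":0}
    - {"delta_pos":[-45,0,0],"roll":0,"jaw":0}
    - {"delta_pos":[-60,0,0],"roll":0,"jaw":0}
    - {"delta_pos":[-75,0,0],"roll":0,"jaw":0}
    - {"delta_pos":[-90,0,0],"roll":0,"jaw":0}
    - {"delta_pos":[-105,0,0],"roll":0,"jaw":0}
    - {"delta_pos":[-115,0,0],"roll":0,"jaw":0}
    - {"delta_pos":[-121,0,0],"roll":0,"jaw":0}
    - {"delta_pos":[-121,0,0],"roll":0,"jaw":0}

```text
time_s: 32.2
ee_pos: [503.3, -68.6, 10.3]
ee_rot: [-180.0, -0.0, 102.7]
force: [-0.2, 0.3, -1.4]
gripper_width: 35.5
gripper_force: 40.0
```

Request:
arm_command:
  rows:
    - {"delta_pos":[0,0,4],"roll":0,"jaw":0}
    - {"delta_pos":[0,0,7],"roll":0,"jaw":0}
    - {"delta_pos":[0,0,10],"roll":0,"jaw":0}
    - {"delta_pos":[0,0,12],"roll":0,"jaw":0}
    - {"delta_pos":[0,0,12],"roll":0,"jaw":0}

```text
time_s: 32.62
ee_pos: [502.7, -67.9, -2.2]
ee_rot: [-179.9, -0.0, 102.7]
force: [-0.4, 0.4, -1.1]
gripper_width: 35.8
gripper_force: 40.0
```

Request:
arm_command:
  rows:
    - {"delta_pos":[0,0,4],"roll":0,"jaw":0}
    - {"delta_pos":[0,0,8],"roll":0,"jaw":0}
    - {"delta_pos":[0,0,12],"roll":0,"jaw":0}
    - {"delta_pos":[0,0,12],"roll":0,"jaw":0}

```text
time_s: 32.95
ee_pos: [502.6, -68.3, -14.5]
ee_rot: [-179.9, -0.0, 102.7]
force: [0.3, -0.2, -1.7]
gripper_width: 35.5
gripper_force: 40.0
```

Request:
arm_command:
  rows:
    - {"delta_pos":[6,0,0],"roll":0,"jaw":0}
    - {"delta_pos":[12,0,0],"roll":0,"jaw":0}
    - {"delta_pos":[18,0,0],"roll":0,"jaw":0}
    - {"delta_pos":[24,0,0],"roll":0,"jaw":0}
    - {"delta_pos":[30,0,0],"roll":0,"jaw":0}
    - {"delta_pos":[36,0,0],"roll":0,"jaw":0}

```text
time_s: 33.45
ee_pos: [495.7, -33.0, -13.4]
ee_rot: [179.9, 0.1, 102.7]
force: [1.0, -3.5, -2.6]
gripper_width: 35.8
gripper_force: 40.0
```

Request:
arm_command:
  rows:
    - {"delta_pos":[9,0,0],"roll":0,"jaw":0}
    - {"delta_pos":[18,0,0],"roll":0,"jaw":0}
    - {"delta_pos":[27,0,0],"roll":0,"jaw":0}
    - {"delta_pos":[36,0,0],"roll":0,"jaw":0}
    - {"delta_pos":[45,0,0],"roll":0,"jaw":0}
    - {"delta_pos":[54,0,0],"roll":0,"jaw":0}
    - {"delta_pos":[63,0,0],"roll":0,"jaw":0}
    - {"delta_pos":[72,0,0],"roll":0,"jaw":0}
    - {"delta_pos":[81,0,0],"roll":0,"jaw":0}
    - {"delta_pos":[90,0,0],"roll":0,"jaw":0}
    - {"delta_pos":[99,0,0],"roll":0,"jaw":0}
    - {"delta_pos":[108,0,0],"roll":0,"jaw":0}
    - {"delta_pos":[117,0,0],"roll":0,"jaw":0}
    - {"delta_pos":[126,0,0],"roll":0,"jaw":0}
    - {"delta_pos":[135,0,0],"roll":0,"jaw":0}
    - {"delta_pos":[144,0,0],"roll":0,"jaw":0}
    - {"delta_pos":[153,0,0],"roll":0,"jaw":0}
    - {"delta_pos":[162,0,0],"roll":0,"jaw":0}
    - {"delta_pos":[168,0,0],"roll":0,"jaw":0}
    - {"delta_pos":[172,0,0],"roll":0,"jaw":0}

```text
time_s: 35.12
ee_pos: [457.3, 135.4, -13.6]
ee_rot: [-180.0, -0.0, 102.7]
force: [0.6, -4.6, -1.4]
gripper_width: 35.4
gripper_force: 40.0
```

Request:
arm_command:
  rows:
    - {"delta_pos":[3,0,0],"roll":0,"jaw":0}
    - {"delta_pos":[6,0,0],"roll":0,"jaw":0}
    - {"delta_pos":[9,0,0],"roll":0,"jaw":0}
    - {"delta_pos":[12,0,0],"roll":0,"jaw":0}
    - {"delta_pos":[12,0,0],"roll":0,"jaw":0}

```text
time_s: 35.53
ee_pos: [454.9, 146.8, -13.5]
ee_rot: [180.0, -0.0, 102.6]
force: [0.7, -2.4, -1.0]
gripper_width: 36.1
gripper_force: 40.0
```

Request:
arm_command:
  rows:
    - {"delta_pos":[1.5,0,0],"roll":0,"jaw":0}
    - {"delta_pos":[3,0,0],"roll":0,"jaw":0}
    - {"delta_pos":[4.5,0,0],"roll":0,"jaw":0}
    - {"delta_pos":[6,0,0],"roll":0,"jaw":0}
    - {"delta_pos":[6,0,0],"roll":0,"jaw":0}

```text
time_s: 35.95
ee_pos: [454.4, 150.9, -13.6]
ee_rot: [180.0, 0.1, 102.8]
force: [3.7, -9.8, -2.2]
gripper_width: 35.6
gripper_force: 40.0
```

Run:
```python
from h import *
s=env.state();print(s['ee_pos'],s['force'],tocab(s['ee_pos']))
f=grab("scene");g=grab("top")
a=cv2.resize(f["img"][150:260,260:380],(436,400),interpolation=3);b=cv2.resize(g["img"][150:260,290:390],(364,400),interpolation=3)
cv2.imwrite("pics/l.png",np.hstack([a,b]))
```

```text
[454.44661842 150.86172609 -13.59239889] [ 3.74392905 -9.78904572 -2.16191277] [-4.33151804e+02 -1.04652948e-01]
```

View pics/l.png

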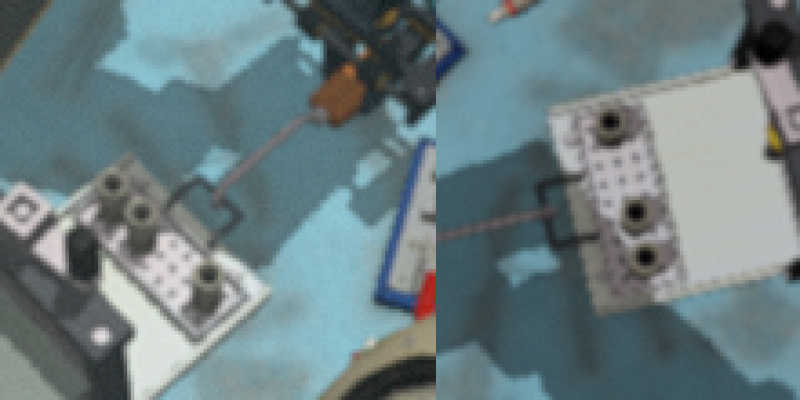

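The right half shows the tray against the pins with the bail round the hook at (548,210). Three sleeves stand at (607,122), (635,212) and (646,257). I'll unhook and lay the hook back on the bench.

Request:
arm_command:
  rows:
    - {"delta_pos":[-7,0,0],"roll":0,"jaw":0}
    - {"delta_pos":[-14,0,0],"roll":0,"jaw":0}
    - {"delta_pos":[-20,0,0],"roll":0,"jaw":0}
    - {"delta_pos":[-20,0,0],"roll":0,"jaw":0}
    - {"delta_pos":[-20,0,-10],"roll":0,"jaw":0}
    - {"delta_pos":[-20,0,-20],"roll":0,"jaw":0}
    - {"delta_pos":[-20,0,-32],"roll":0,"jaw":0}
    - {"delta_pos":[-20,0,-40],"roll":0,"jaw":0}
    - {"delta_pos":[-20,0,-40],"roll":0,"jaw":0}
    - {"delta_pos":[0,0,-40],"roll":0,"jaw":0}
    - {"delta_pos":[20,0,-40],"roll":0,"jaw":0}
    - {"delta_pos":[40,0,-40],"roll":0,"jaw":0}
    - {"delta_pos":[40,0,-40],"roll":0,"jaw":0}

```text
time_s: 37.13
ee_pos: [444.3, 193.6, 26.0]
ee_rot: [-180.0, -0.1, 102.8]
force: [0.4, 0.9, -1.1]
gripper_width: 35.7
gripper_force: 40.0
```

Run:
```python
from h import *
s=env.state();print(s['ee_pos'],s['gripper_width'])
go(438.5,117.5,-19.5,143.7)
g=grab("top");f=grab("scene")
T=lambda x,y:(290+(x-436)/3.64,150+y/3.64)
S=lambda x,y:(260+x/3.636,150+y/3.636)
for uv in((607,122),(635,212),(646,257)):
    w=onplane(g,[T(*uv)],62)[0];print("top",w.round(1),tocab(w).round(1),depth(g,[T(*uv)]).round())
for uv in((113,186),(142,214),(208,274)):
    w=onplane(f,[S(*uv)],62)[0];print("scene",w.round(1),tocab(w).round(1))
```

```text
[444.31221386 193.57477588  26.02684187] 35.72310656460935
delta [-72.9 -22.5  45.5] roll -8.19 j6 end -38.8 dist 89.0
top [553.3 -52.5  62. ] [-213.2   52.4] [[557. -53.  40.]]
top [485.2 -72.1  62. ] [-208.8  -18.3] [[488. -73.  40.]]
top [451.6 -79.6  62. ] [-208.8  -52.8] [[453. -81.  41.]]
scene [455.3 -77.8  62. ] [-209.7  -48.8]
scene [487.2 -70.3  62. ] [-210.1  -16. ]
scene [554.9 -52.1  62. ] [-213.2   54.1]
```

Request:
arm_command:
  rows:
    - {"delta_pos":[0,0,0],"roll":-1.4,"jaw":0}
    - {"delta_pos":[0,0,0],"roll":-2.8,"jaw":0}
    - {"delta_pos":[-10,-5,0],"roll":-4.2,"jaw":0}
    - {"delta_pos":[-25,-10,0],"roll":-5.6,"jaw":0}
    - {"delta_pos":[-45,-15,0],"roll":-7,"jaw":0}
    - {"delta_pos":[-60,-20,0],"roll":-8.2,"jaw":0}
    - {"delta_pos":[-73,-22,10],"roll":-8.2,"jaw":0}
    - {"delta_pos":[-73,-22,25],"roll":-8.2,"jaw":0}
    - {"delta_pos":[-73,-22,38],"roll":-8.2,"jaw":0}
    - {"delta_pos":[-73,-22,43],"roll":-8.2,"jaw":0}
    - {"delta_pos":[-73,-22,46],"roll":-8.2,"jaw":0}
    - {"delta_pos":[-73,-22,46],"roll":-8.2,"jaw":0}

```text
time_s: 38.23
ee_pos: [439.3, 114.7, -19.7]
ee_rot: [-180.0, -0.0, 143.6]
force: [0.1, -0.5, -1.6]
gripper_width: 35.7
gripper_force: 40.0
```

Request:
arm_command:
  rows:
    - {"delta_pos":[0,0,0],"roll":0,"jaw":70}
    - {"delta_pos":[0,0,0],"roll":0,"jaw":70}
    - {"delta_pos":[0,0,0],"roll":0,"jaw":70}
    - {"delta_pos":[0,0,0],"roll":0,"jaw":70}
    - {"delta_pos":[0,0,0],"roll":0,"jaw":70}
    - {"delta_pos":[0,0,-30],"roll":0,"jaw":70}
    - {"delta_pos":[0,0,-70],"roll":0,"jaw":70}
    - {"delta_pos":[0,0,-110],"roll":0,"jaw":70}
    - {"delta_pos":[0,0,-150],"roll":0,"jaw":70}
    - {"delta_pos":[0,0,-150],"roll":0,"jaw":70}

```text
time_s: 39.07
ee_pos: [444.7, 116.4, 137.9]
ee_rot: [179.3, 0.6, 143.7]
force: [0.8, -0.1, -0.6]
gripper_width: 63.8
gripper_force: 0.0
```

```bash
cat >> h.py <<'E'
def sleeves(s=True):
    # dark/steel tops: points 55..68 high in region over the tray
    f=grab("scene");P=cloud(f);C=tocab(P)
    m=(P[...,2]>50)&(P[...,2]<72)&(C[...,0]<-170)&(C[...,0]>-250)&(abs(C[...,1])<75)
    n,l,st,c=cv2.connectedComponentsWithStats(m.astype(np.uint8))
    for i in range(1,n):
        if st[i,4]>8:print("sleeve",st[i,4],P[l==i].mean(0).round(1),C[l==i].mean(0).round(1))
def ptray():
    for n in("top","scene"):
        f=grab(n);hsv=cv2.cvtColor(f["img"],cv2.COLOR_BGR2HSV);P=cloud(f)
        m=cv2.inRange(hsv,(90,90,40),(108,255,140));m[~((P[...,1]>150)&(P[...,1]<450)&(P[...,0]>300)&(P[...,0]<750)&(P[...,2]<40))]=0
        c=max(cv2.findContours(m,0,1)[0],key=cv2.contourArea).reshape(-1,2);r=cv2.minAreaRect(onplane(f,c,15)[:,:2].astype(np.float32))
        print("pt",n,np.round(r[0]),np.round(r[1]),round(r[2],1))
E
python3 - <<'E'
from h import *
print(env.state()['ee_pos'],env.state()['gripper_width']);handle();sleeves();ptray()
y=-77.5+90  # tool x along cab y => closing along cab x
go(453.5,-78.7,130,12.5);go(453.5,-78.7,130,192.5)
E
```

```text
[444.67254131 116.41594358 137.89902963] 63.78760339852082
handle scene 224 [521.1  89.3] [ 50.1 257. ] 73.6
sleeve 57 [451.6 -76.   60.9] [-212.3  -52. ]
sleeve 56 [485.1 -69.6  60.7] [-211.3  -17.9]
sleeve 57 [553.7 -51.4  60.6] [-214.2   53. ]
pt top [493. 320.] [143. 203.] 70.0
pt scene [488. 310.] [167. 208.] 71.5
delta [-127.  -146.8   -1. ] roll 26.23 j6 end 67.7 dist 194.0
delta [-127.  -146.8   -1. ] roll -9.77 j6 end -112.3 dist 194.0
```

Run:
```python
from h import *
for n in("top","scene"):
    P=cloud(grab(n)).reshape(-1,3)
    m=(P[:,2]>70)&(P[:,0]>350)&(P[:,0]<650)&(P[:,1]>190)&(P[:,1]<480);Q=P[m]
    from collections import defaultdict
    d=defaultdict(list)
    for q in Q:d[(int(q[0]//25*25),int(q[1]//25*25))].append(q[2])
    print(n,{k:(len(v),int(np.percentile(v,98))) for k,v in sorted(d.items()) if len(v)>2})
for c in((-214,-51),(-214,-17),(-217.5,53)):
    print(c,cab(*c));go(*cab(*c),100,192.5)
```

```text
top {(350, 375): (75, 254), (350, 400): (174, 265), (350, 425): (32, 209), (350, 450): (168, 242), (350, 475): (5, 225), (375, 400): (203, 281), (375, 425): (76, 282), (375, 450): (145, 260), (375, 475): (5, 269), (400, 400): (52, 287), (400, 425): (205, 300), (400, 450): (80, 249), (400, 475): (11, 266), (425, 425): (164, 313), (425, 450): (154, 320), (425, 475): (24, 223), (450, 425): (11, 314), (450, 450): (245, 335), (450, 475): (21, 336), (475, 450): (124, 344), (475, 475): (66, 349), (500, 475): (32, 355), (550, 175): (17, 97), (550, 200): (8, 99), (575, 175): (48, 177), (575, 200): (89, 179), (600, 200): (9, 101)}
scene {(350, 375): (60, 253), (350, 400): (297, 267), (350, 425): (114, 124), (350, 450): (13, 247), (375, 400): (231, 279), (375, 425): (256, 285), (375, 450): (51, 140), (400, 400): (30, 285), (400, 425): (354, 302), (400, 450): (226, 198), (425, 425): (178, 312), (425, 450): (358, 318), (425, 475): (94, 177), (450, 175): (31, 282), (450, 200): (15, 281), (450, 425): (6, 314), (450, 450): (387, 335), (450, 475): (51, 340), (475, 175): (6, 281), (475, 450): (135, 346), (475, 475): (107, 349), (500, 475): (22, 352), (550, 175): (15, 101), (550, 200): (9, 102), (575, 175): (38, 142), (575, 200): (128, 181), (600, 200): (20, 103)}
(-214, -51) [452.19082625 -74.11107479]
delta [-123.1 -144.    28.9] roll -9.77 j6 end -111.8 dist 192.0
(-214, -17) [485.3848905  -66.75212791]
delta [-145.4 -118.4   28.9] roll -9.77 j6 end -110.3 dist 190.0
(-217.5, 53) [552.96807235 -48.18431891]
delta [-188.9  -63.4   28.9] roll -9.77 j6 end -107.5 dist 201.0
```

Request:
arm_command:
  rows:
    - {"delta_pos":[-20,-24,0],"roll":1.4,"jaw":70}
    - {"delta_pos":[-40,-47,0],"roll":2.8,"jaw":70}
    - {"delta_pos":[-60,-70,0],"roll":4.2,"jaw":60}
    - {"delta_pos":[-60,-70,0],"roll":5.6,"jaw":60}
    - {"delta_pos":[-60,-70,0],"roll":7,"jaw":60}
    - {"delta_pos":[-60,-70,0],"roll":8.4,"jaw":60}
    - {"delta_pos":[-60,-70,0],"roll":9.8,"jaw":60}
    - {"delta_pos":[-60,-70,0],"roll":11.2,"jaw":60}
    - {"delta_pos":[-60,-70,0],"roll":12.6,"jaw":60}
    - {"delta_pos":[-60,-70,0],"roll":14,"jaw":60}
    - {"delta_pos":[-60,-70,0],"roll":15.4,"jaw":60}
    - {"delta_pos":[-60,-70,0],"roll":16.8,"jaw":60}
    - {"delta_pos":[-60,-70,0],"roll":18.2,"jaw":60}
    - {"delta_pos":[-60,-70,0],"roll":19.6,"jaw":60}
    - {"delta_pos":[-60,-70,0],"roll":21,"jaw":60}
    - {"delta_pos":[-60,-70,0],"roll":22.4,"jaw":60}
    - {"delta_pos":[-60,-70,0],"roll":23.8,"jaw":60}
    - {"delta_pos":[-70,-90,0],"roll":25.2,"jaw":60}
    - {"delta_pos":[-90,-110,0],"roll":26.2,"jaw":60}
    - {"delta_pos":[-105,-125,0],"roll":26.2,"jaw":60}
  squeeze: 25

```text
time_s: 41.08
ee_pos: [449.3, -48.8, 129.3]
ee_rot: [-180.0, 0.1, 12.6]
force: [0.0, -0.6, -0.4]
gripper_width: 54.6
gripper_force: 0.0
```

Run:
```python
from h import *
print(env.state()['ee_pos'],env.state()['ee_rot'])
go(*cab(-214,-51),4,12.5);sleeves();handle();ptray()
```

```text
[449.29043357 -48.83688345 129.27529865] [-1.79973687e+02  1.37283335e-01  1.25529697e+01]
delta [ -2.7  25.3 125.3] roll 0.01 j6 end 68.2 dist 128.0
sleeve 60 [451.8 -76.1  60.6] [-212.2  -51.8]
sleeve 60 [485.1 -70.2  60.1] [-210.7  -18. ]
sleeve 59 [553.9 -51.6  60.2] [-214.    53.2]
handle top 339 [551.5 182.1] [270. 273.] 76.3
handle scene 233 [437.9 113.5] [29.9 84.3] 57.4
pt top [488. 285.] [213. 217.] 70.5
pt scene [487. 309.] [168. 209.] 70.8
```

Request:
arm_command:
  rows:
    - {"delta_pos":[-3,12,20],"roll":0,"jaw":65}
    - {"delta_pos":[-3,25,45],"roll":0,"jaw":65}
    - {"delta_pos":[-3,25,75],"roll":0,"jaw":65}
    - {"delta_pos":[-3,25,100],"roll":0,"jaw":65}
    - {"delta_pos":[-3,25,118],"roll":0,"jaw":65}
    - {"delta_pos":[-3,25,124],"roll":0,"jaw":65}
    - {"delta_pos":[-3,25,124],"roll":0,"jaw":65}
    - {"delta_pos":[-3,25,124],"roll":0,"jaw":0}
    - {"delta_pos":[-3,25,124],"roll":0,"jaw":0}
    - {"delta_pos":[-3,25,124],"roll":0,"jaw":0}
    - {"delta_pos":[-3,25,124],"roll":0,"jaw":0}
    - {"delta_pos":[-3,25,124],"roll":0,"jaw":0}
    - {"delta_pos":[-3,25,124],"roll":0,"jaw":0}
    - {"delta_pos":[-3,25,124],"roll":0,"jaw":0}
    - {"delta_pos":[-3,25,124],"roll":0,"jaw":0}

```text
time_s: 42.58
ee_pos: [453.1, -73.0, 7.0]
ee_rot: [180.0, -0.1, 12.7]
force: [-1.1, -0.2, 5.1]
gripper_width: 24.1
gripper_force: 24.9
```

Request:
arm_command:
  rows:
    - {"delta_pos":[0,0,-15],"roll":0,"jaw":0}
    - {"delta_pos":[0,0,-40],"roll":0,"jaw":0}
    - {"delta_pos":[0,0,-75],"roll":0,"jaw":0}
    - {"delta_pos":[0,0,-115],"roll":0,"jaw":0}
    - {"delta_pos":[0,0,-155],"roll":0,"jaw":0}
    - {"delta_pos":[0,0,-190],"roll":0,"jaw":0}
    - {"delta_pos":[0,0,-210],"roll":0,"jaw":0}
    - {"delta_pos":[0,0,-210],"roll":0,"jaw":0}

```text
time_s: 43.25
ee_pos: [455.2, -73.4, 221.0]
ee_rot: [179.8, -0.5, 12.7]
force: [0.6, -0.7, -0.8]
gripper_width: 23.7
gripper_force: 24.9
```

Run:
```python
from h import *
s=env.state();print(s['ee_pos'],s['gripper_width'],s['gripper_force'])
ptray();c=np.array([487,310]);u=np.array([.948,-.317]);v=np.array([.317,.948])
for a,b in((-10,-32),(0,0),(20,30)):
    p=c+a*u+b*v;print(p.round());go(*p,6,71.5)
```

```text
[455.2360109  -73.35036218 220.96302553] 23.729538380658703 24.90988581441343
pt top [492. 300.] [181. 215.] 70.5
pt scene [487. 311.] [166. 208.] 70.7
[467. 283.]
delta [  92.8 -343.7  210.1] roll -11.77 j6 end 49.7 dist 413.0
[487. 310.]
delta [ 117.9 -365.9  210.1] roll -11.77 j6 end 51.0 dist 438.0
[515. 332.]
delta [ 150.5 -381.2  210.1] roll -11.77 j6 end 51.3 dist 461.0
```

Request:
arm_command:
  rows:
    - {"delta_pos":[7,-25,0],"roll":-1,"jaw":0}
    - {"delta_pos":[17,-62,0],"roll":-2.3,"jaw":0}
    - {"delta_pos":[27,-100,0],"roll":-3.7,"jaw":0}
    - {"delta_pos":[37,-138,0],"roll":-5.1,"jaw":0}
    - {"delta_pos":[47,-176,0],"roll":-6.5,"jaw":0}
    - {"delta_pos":[57,-214,0],"roll":-7.9,"jaw":0}
    - {"delta_pos":[67,-252,0],"roll":-9.3,"jaw":0}
    - {"delta_pos":[77,-290,0],"roll":-10.7,"jaw":0}
    - {"delta_pos":[87,-325,0],"roll":-11.8,"jaw":0}
    - {"delta_pos":[93,-344,0],"roll":-11.8,"jaw":0}
    - {"delta_pos":[93,-344,20],"roll":-11.8,"jaw":0}
    - {"delta_pos":[93,-344,55],"roll":-11.8,"jaw":0}
    - {"delta_pos":[93,-344,95],"roll":-11.8,"jaw":0}
    - {"delta_pos":[93,-344,135],"roll":-11.8,"jaw":0}
    - {"delta_pos":[93,-344,170],"roll":-11.8,"jaw":0}
    - {"delta_pos":[93,-344,190],"roll":-11.8,"jaw":0}
    - {"delta_pos":[93,-344,200],"roll":-11.8,"jaw":0}
    - {"delta_pos":[93,-344,200],"roll":-11.8,"jaw":0}

```text
time_s: 44.85
ee_pos: [464.8, 281.4, 12.5]
ee_rot: [-179.7, 0.4, 71.7]
force: [0.5, 0.6, -0.7]
gripper_width: 23.8
gripper_force: 24.9
```

Request:
arm_command:
  rows:
    - {"delta_pos":[0,0,3],"roll":0,"jaw":0}
    - {"delta_pos":[0,0,6],"roll":0,"jaw":0}
    - {"delta_pos":[0,0,8],"roll":0,"jaw":0}
    - {"delta_pos":[0,0,9],"roll":0,"jaw":0}
    - {"delta_pos":[0,0,9],"roll":0,"jaw":0}

```text
time_s: 45.27
ee_pos: [468.2, 283.4, 8.1]
ee_rot: [179.9, -0.1, 71.7]
force: [0.3, -0.0, -0.5]
gripper_width: 23.9
gripper_force: 24.9
```

Request:
arm_command:
  rows:
    - {"delta_pos":[0,0,2],"roll":0,"jaw":0}
    - {"delta_pos":[0,0,4],"roll":0,"jaw":0}
    - {"delta_pos":[0,0,4],"roll":0,"jaw":0}

```text
time_s: 45.52
ee_pos: [468.2, 283.4, 3.6]
ee_rot: [180.0, -0.0, 71.7]
force: [-0.2, 1.6, -0.1]
gripper_width: 23.3
gripper_force: 24.9
```

Request:
arm_command:
  rows:
    - {"delta_pos":[0,0,1],"roll":0,"jaw":0}
    - {"delta_pos":[0,0,1],"roll":0,"jaw":55}
    - {"delta_pos":[0,0,1],"roll":0,"jaw":55}
    - {"delta_pos":[0,0,1],"roll":0,"jaw":55}
    - {"delta_pos":[0,0,1],"roll":0,"jaw":55}
    - {"delta_pos":[0,0,1],"roll":0,"jaw":55}
    - {"delta_pos":[0,0,-20],"roll":0,"jaw":55}
    - {"delta_pos":[0,0,-60],"roll":0,"jaw":55}
    - {"delta_pos":[0,0,-100],"roll":0,"jaw":55}
    - {"delta_pos":[0,0,-140],"roll":0,"jaw":55}
    - {"delta_pos":[0,0,-140],"roll":0,"jaw":55}

```text
time_s: 46.43
ee_pos: [472.4, 285.8, 151.7]
ee_rot: [179.4, -0.7, 71.7]
force: [0.8, 0.1, 0.9]
gripper_width: 49.9
gripper_force: 0.0
```

Run:
```python
from h import *
print(env.state()['ee_pos'],env.state()['gripper_width']);sleeves()
go(*cab(-214.5,-17),4,12.5)
f=grab("scene");P=cloud(f);m=(P[...,2]>45)&(P[...,2]<70)&(abs(P[...,0]-468)<45)&(abs(P[...,1]-283)<45);print(m.sum(),P[m].mean(0) if m.any() else 0)
```

```text
[472.44679651 285.80645888 151.65175778] 49.921550471828965
sleeve 57 [485.1 -69.6  60.2] [-211.3  -17.9]
sleeve 59 [554.1 -51.9  59.7] [-213.7   53.3]
delta [-328.6  124.3  144.1] roll 11.83 j6 end 69.7 dist 380.0
58 [466.91291363 281.27339214  55.37874801]
```

Request:
arm_command:
  rows:
    - {"delta_pos":[-25,10,0],"roll":1.4,"jaw":55}
    - {"delta_pos":[-60,24,0],"roll":2.8,"jaw":55}
    - {"delta_pos":[-95,38,0],"roll":4.2,"jaw":60}
    - {"delta_pos":[-130,52,0],"roll":5.6,"jaw":60}
    - {"delta_pos":[-165,66,0],"roll":7,"jaw":60}
    - {"delta_pos":[-200,80,0],"roll":8.4,"jaw":60}
    - {"delta_pos":[-235,93,0],"roll":9.8,"jaw":60}
    - {"delta_pos":[-265,105,0],"roll":11.2,"jaw":60}
    - {"delta_pos":[-290,114,0],"roll":11.8,"jaw":60}
    - {"delta_pos":[-310,121,0],"roll":11.8,"jaw":60}
    - {"delta_pos":[-325,127,10],"roll":11.8,"jaw":60}
    - {"delta_pos":[-325,127,40],"roll":11.8,"jaw":60}
    - {"delta_pos":[-325,127,70],"roll":11.8,"jaw":60}
    - {"delta_pos":[-325,127,70],"roll":11.8,"jaw":60}

```text
time_s: 47.7
ee_pos: [480.1, -64.8, 67.1]
ee_rot: [-179.7, 0.8, 12.6]
force: [-0.4, 0.5, -0.3]
gripper_width: 54.7
gripper_force: 0.0
```

Run:
```python
from h import *
s=env.state();print(s['ee_pos'],s['ee_rot'],s['gripper_width'])
go(*cab(-214,-17.5),5,12.5)
```

```text
[480.10470738 -64.82034141  67.13234592] [-179.68047818    0.79673399   12.61825714] 54.67775003066273
delta [ 4.2  3.  62.1] roll 0.02 j6 end 69.6 dist 62.0
```

Request:
arm_command:
  rows:
    - {"delta_pos":[0,0,10],"roll":0,"jaw":60}
    - {"delta_pos":[0,0,30],"roll":0,"jaw":60}
    - {"delta_pos":[0,0,50],"roll":0,"jaw":60}
    - {"delta_pos":[0,0,62],"roll":0,"jaw":60}
    - {"delta_pos":[0,0,67],"roll":0,"jaw":60}
    - {"delta_pos":[0,0,67],"roll":0,"jaw":60}
    - {"delta_pos":[0,0,67],"roll":0,"jaw":0}
    - {"delta_pos":[0,0,67],"roll":0,"jaw":0}
    - {"delta_pos":[0,0,67],"roll":0,"jaw":0}
    - {"delta_pos":[0,0,67],"roll":0,"jaw":0}
    - {"delta_pos":[0,0,67],"roll":0,"jaw":0}
    - {"delta_pos":[0,0,67],"roll":0,"jaw":0}
    - {"delta_pos":[0,0,67],"roll":0,"jaw":0}

```text
time_s: 48.78
ee_pos: [486.8, -65.4, 7.1]
ee_rot: [180.0, -0.1, 12.7]
force: [-0.1, 0.7, 4.2]
gripper_width: 24.2
gripper_force: 24.9
```

Request:
arm_command:
  rows:
    - {"delta_pos":[0,0,-15],"roll":0,"jaw":0}
    - {"delta_pos":[0,0,-40],"roll":0,"jaw":0}
    - {"delta_pos":[0,0,-75],"roll":0,"jaw":0}
    - {"delta_pos":[0,0,-115],"roll":0,"jaw":0}
    - {"delta_pos":[0,0,-155],"roll":0,"jaw":0}
    - {"delta_pos":[0,0,-190],"roll":0,"jaw":0}
    - {"delta_pos":[0,0,-210],"roll":0,"jaw":0}
    - {"delta_pos":[0,0,-210],"roll":0,"jaw":0}
    - {"delta_pos":[0,0,-210],"roll":0,"jaw":0}

```text
time_s: 49.53
ee_pos: [486.2, -65.3, 216.8]
ee_rot: [180.0, -0.1, 12.7]
force: [-0.3, 0.2, -1.6]
gripper_width: 23.8
gripper_force: 24.8
```

Run:
```python
from h import *
s=env.state();print(s['ee_pos'],s['ee_rot'],s['gripper_width'],s['gripper_force'])
ptray();go(487,310,5,71.5)
```

```text
[486.20939538 -65.25410038 216.76150833] [ 1.79986194e+02 -7.14197859e-02  1.26657818e+01] 23.757034437762044 24.843759910399967
pt top [490. 306.] [173. 205.] 70.7
pt scene [487. 310.] [166. 208.] 71.1
delta [  84.4 -365.4  209.5] roll -11.77 j6 end 51.0 dist 430.0
```

Request:
arm_command:
  rows:
    - {"delta_pos":[6,-25,0],"roll":-1,"jaw":0}
    - {"delta_pos":[14,-62,0],"roll":-2.3,"jaw":0}
    - {"delta_pos":[23,-100,0],"roll":-3.7,"jaw":0}
    - {"delta_pos":[32,-138,0],"roll":-5.1,"jaw":0}
    - {"delta_pos":[41,-176,0],"roll":-6.5,"jaw":0}
    - {"delta_pos":[50,-214,0],"roll":-7.9,"jaw":0}
    - {"delta_pos":[59,-252,0],"roll":-9.3,"jaw":0}
    - {"delta_pos":[68,-290,0],"roll":-10.7,"jaw":0}
    - {"delta_pos":[76,-328,0],"roll":-11.8,"jaw":0}
    - {"delta_pos":[82,-355,0],"roll":-11.8,"jaw":0}
    - {"delta_pos":[84,-365,0],"roll":-11.8,"jaw":0}
    - {"delta_pos":[84,-365,30],"roll":-11.8,"jaw":0}
    - {"delta_pos":[84,-365,70],"roll":-11.8,"jaw":0}
    - {"delta_pos":[84,-365,110],"roll":-11.8,"jaw":0}
    - {"delta_pos":[84,-365,150],"roll":-11.8,"jaw":0}
    - {"delta_pos":[84,-365,180],"roll":-11.8,"jaw":0}
    - {"delta_pos":[84,-365,200],"roll":-11.8,"jaw":0}
    - {"delta_pos":[84,-365,206],"roll":-11.8,"jaw":0}
    - {"delta_pos":[84,-365,210],"roll":-11.8,"jaw":0}
    - {"delta_pos":[84,-365,210],"roll":-11.8,"jaw":0}

```text
time_s: 51.3
ee_pos: [488.0, 308.7, 5.9]
ee_rot: [-180.0, 0.1, 71.6]
force: [-0.4, -0.2, -0.4]
gripper_width: 23.6
gripper_force: 24.8
```

Request:
arm_command:
  rows:
    - {"delta_pos":[0,0,2],"roll":0,"jaw":0}
    - {"delta_pos":[0,0,4],"roll":0,"jaw":0}
    - {"delta_pos":[0,0,4],"roll":0,"jaw":0}
    - {"delta_pos":[0,0,4],"roll":0,"jaw":55}
    - {"delta_pos":[0,0,4],"roll":0,"jaw":55}
    - {"delta_pos":[0,0,4],"roll":0,"jaw":55}
    - {"delta_pos":[0,0,4],"roll":0,"jaw":55}
    - {"delta_pos":[0,0,4],"roll":0,"jaw":55}
    - {"delta_pos":[0,0,-20],"roll":0,"jaw":55}
    - {"delta_pos":[0,0,-60],"roll":0,"jaw":55}
    - {"delta_pos":[0,0,-100],"roll":0,"jaw":55}
    - {"delta_pos":[0,0,-140],"roll":0,"jaw":55}
    - {"delta_pos":[0,0,-140],"roll":0,"jaw":55}
    - {"delta_pos":[0,0,-140],"roll":0,"jaw":55}

```text
time_s: 52.47
ee_pos: [489.5, 310.1, 149.3]
ee_rot: [179.8, -0.3, 71.7]
force: [-0.7, -0.0, 0.3]
gripper_width: 50.0
gripper_force: 0.0
```

Run:
```python
from h import *
print(env.state()['ee_pos'],env.state()['ee_rot']);sleeves()
go(*cab(-217.5,53.2),5,12.5)
f=grab("scene");P=cloud(f);m=(P[...,2]>45)&(P[...,2]<70)&(abs(P[...,0]-485)<70)&(abs(P[...,1]-300)<60)
n,l,st,c=cv2.connectedComponentsWithStats(m.astype(np.uint8))
for i in range(1,n):print(st[i,4],P[l==i].mean(0).round())
```

```text
[489.53687615 310.1439721  149.28140286] [179.76764721  -0.27656967  71.67191443]
sleeve 55 [553.8 -51.5  60.7] [-214.1   53.1]
delta [-318.8  174.1  141.9] roll 11.83 j6 end 72.5 dist 390.0
60 [467. 281.  55.]
60 [487. 307.  55.]
```

Request:
arm_command:
  rows:
    - {"delta_pos":[-25,14,0],"roll":1.4,"jaw":55}
    - {"delta_pos":[-60,33,0],"roll":2.8,"jaw":55}
    - {"delta_pos":[-95,52,0],"roll":4.2,"jaw":60}
    - {"delta_pos":[-130,71,0],"roll":5.6,"jaw":60}
    - {"delta_pos":[-165,90,0],"roll":7,"jaw":60}
    - {"delta_pos":[-200,109,0],"roll":8.4,"jaw":60}
    - {"delta_pos":[-235,128,0],"roll":9.8,"jaw":60}
    - {"delta_pos":[-265,145,0],"roll":11.2,"jaw":60}
    - {"delta_pos":[-290,158,0],"roll":11.8,"jaw":60}
    - {"delta_pos":[-308,168,0],"roll":11.8,"jaw":60}
    - {"delta_pos":[-317,174,10],"roll":11.8,"jaw":60}
    - {"delta_pos":[-317,174,40],"roll":11.8,"jaw":60}
    - {"delta_pos":[-317,174,70],"roll":11.8,"jaw":60}
    - {"delta_pos":[-317,174,70],"roll":11.8,"jaw":60}
    - {"delta_pos":[-317,174,70],"roll":11.8,"jaw":60}
    - {"delta_pos":[-317,174,70],"roll":11.8,"jaw":60}

```text
time_s: 53.9
ee_pos: [553.9, -45.9, 76.6]
ee_rot: [-180.0, -0.0, 12.7]
force: [-0.1, -0.1, 0.3]
gripper_width: 55.1
gripper_force: 0.0
```

Run:
```python
from h import *
s=env.state();print(s['ee_pos'],s['ee_rot'],s['force'])
go(*cab(-217.5,53.2),5,12.5);sleeves()
```

```text
[553.94190453 -45.87085319  76.60423648] [-1.79987311e+02 -5.05333968e-03  1.27136912e+01] [-0.09833142 -0.09136449  0.33720218]
delta [-1.3  2.  71.6] roll 0.04 j6 end 72.5 dist 72.0
sleeve 28 [559.9 -49.8  60.2] [-214.4   59.4]
```

Request:
arm_command:
  rows:
    - {"delta_pos":[-1,2,10],"roll":0,"jaw":60}
    - {"delta_pos":[-1,2,30],"roll":0,"jaw":60}
    - {"delta_pos":[-1,2,50],"roll":0,"jaw":60}
    - {"delta_pos":[-1,2,65],"roll":0,"jaw":60}
    - {"delta_pos":[-1,2,70],"roll":0,"jaw":60}
    - {"delta_pos":[-1,2,70],"roll":0,"jaw":60}
    - {"delta_pos":[-1,2,70],"roll":0,"jaw":0}
    - {"delta_pos":[-1,2,70],"roll":0,"jaw":0}
    - {"delta_pos":[-1,2,70],"roll":0,"jaw":0}
    - {"delta_pos":[-1,2,70],"roll":0,"jaw":0}
    - {"delta_pos":[-1,2,70],"roll":0,"jaw":0}
    - {"delta_pos":[-1,2,70],"roll":0,"jaw":0}
    - {"delta_pos":[-1,2,70],"roll":0,"jaw":0}

```text
time_s: 55.03
ee_pos: [553.6, -48.7, 7.1]
ee_rot: [180.0, -0.1, 12.7]
force: [0.5, -0.1, 4.3]
gripper_width: 24.4
gripper_force: 24.9
```

Request:
arm_command:
  rows:
    - {"delta_pos":[0,0,-15],"roll":0,"jaw":0}
    - {"delta_pos":[0,0,-40],"roll":0,"jaw":0}
    - {"delta_pos":[0,0,-75],"roll":0,"jaw":0}
    - {"delta_pos":[0,0,-115],"roll":0,"jaw":0}
    - {"delta_pos":[0,0,-155],"roll":0,"jaw":0}
    - {"delta_pos":[0,0,-195],"roll":0,"jaw":0}
    - {"delta_pos":[0,0,-220],"roll":0,"jaw":0}
    - {"delta_pos":[0,0,-220],"roll":0,"jaw":0}
    - {"delta_pos":[0,0,-220],"roll":0,"jaw":0}

```text
time_s: 55.78
ee_pos: [553.4, -48.5, 227.4]
ee_rot: [180.0, -0.1, 12.7]
force: [-0.0, 0.4, -1.8]
gripper_width: 23.8
gripper_force: 24.8
```

Run:
```python
from h import *
s=env.state();print(s['ee_pos'],s['ee_rot'],s['gripper_width'],s['gripper_force'])
ptray();go(515,332,5,71.5)
```

```text
[553.40571658 -48.52739957 227.44919956] [ 1.79964550e+02 -1.40258088e-01  1.26711035e+01] 23.821497168749808 24.820697953473427
pt top [489. 306.] [173. 203.] 70.5
pt scene [488. 311.] [164. 209.] 70.8
delta [  47.6 -379.2  219.5] roll -11.77 j6 end 51.3 dist 441.0
```

Request:
arm_command:
  rows:
    - {"delta_pos":[-4,-25,0],"roll":-1,"jaw":0}
    - {"delta_pos":[-6,-62,0],"roll":-2.3,"jaw":0}
    - {"delta_pos":[-6,-100,0],"roll":-3.7,"jaw":0}
    - {"delta_pos":[-4,-138,0],"roll":-5.1,"jaw":0}
    - {"delta_pos":[0,-176,0],"roll":-6.5,"jaw":0}
    - {"delta_pos":[6,-214,0],"roll":-7.9,"jaw":0}
    - {"delta_pos":[14,-252,0],"roll":-9.3,"jaw":0}
    - {"delta_pos":[24,-290,0],"roll":-10.7,"jaw":0}
    - {"delta_pos":[34,-328,0],"roll":-11.8,"jaw":0}
    - {"delta_pos":[44,-363,0],"roll":-11.8,"jaw":0}
    - {"delta_pos":[48,-379,0],"roll":-11.8,"jaw":0}
    - {"delta_pos":[48,-379,30],"roll":-11.8,"jaw":0}
    - {"delta_pos":[48,-379,70],"roll":-11.8,"jaw":0}
    - {"delta_pos":[48,-379,110],"roll":-11.8,"jaw":0}
    - {"delta_pos":[48,-379,150],"roll":-11.8,"jaw":0}
    - {"delta_pos":[48,-379,185],"roll":-11.8,"jaw":0}
    - {"delta_pos":[48,-379,208],"roll":-11.8,"jaw":0}
    - {"delta_pos":[48,-379,216],"roll":-11.8,"jaw":0}
    - {"delta_pos":[48,-379,220],"roll":-11.8,"jaw":0}
    - {"delta_pos":[48,-379,220],"roll":-11.8,"jaw":0}

```text
time_s: 57.55
ee_pos: [516.5, 331.2, 5.8]
ee_rot: [-179.9, 0.1, 71.7]
force: [0.8, 1.5, 0.5]
gripper_width: 24.1
gripper_force: 24.8
```

Request:
arm_command:
  rows:
    - {"delta_pos":[0,0,2],"roll":0,"jaw":0}
    - {"delta_pos":[0,0,4],"roll":0,"jaw":0}
    - {"delta_pos":[0,0,4],"roll":0,"jaw":0}
    - {"delta_pos":[0,0,4],"roll":0,"jaw":55}
    - {"delta_pos":[0,0,4],"roll":0,"jaw":55}
    - {"delta_pos":[0,0,4],"roll":0,"jaw":55}
    - {"delta_pos":[0,0,4],"roll":0,"jaw":55}
    - {"delta_pos":[0,0,4],"roll":0,"jaw":55}
    - {"delta_pos":[0,0,-20],"roll":0,"jaw":55}
    - {"delta_pos":[0,0,-60],"roll":0,"jaw":55}
    - {"delta_pos":[0,0,-100],"roll":0,"jaw":55}
    - {"delta_pos":[0,0,-140],"roll":0,"jaw":55}
    - {"delta_pos":[0,0,-180],"roll":0,"jaw":55}
    - {"delta_pos":[0,0,-220],"roll":0,"jaw":55}
    - {"delta_pos":[0,0,-260],"roll":0,"jaw":55}
    - {"delta_pos":[0,0,-280],"roll":0,"jaw":55}
    - {"delta_pos":[0,0,-280],"roll":0,"jaw":55}

```text
time_s: 58.97
ee_pos: [518.8, 333.0, 292.9]
ee_rot: [179.6, -0.5, 71.7]
force: [0.8, 0.0, 0.5]
gripper_width: 50.3
gripper_force: 0.0
```

Run:
```python
from h import *
print(env.state()['ee_pos'],env.state()['ee_rot']);sleeves()
f=grab("scene");P=cloud(f);m=(P[...,2]>45)&(P[...,2]<70)&(abs(P[...,0]-485)<90)&(abs(P[...,1]-310)<70)
n,l,st,c=cv2.connectedComponentsWithStats(m.astype(np.uint8))
for i in range(1,n):print(st[i,4],P[l==i].mean(0).round())
m=(P[...,2]>262)&(P[...,2]<276)&(P[...,0]>540)&(P[...,0]<610)&(P[...,1]<-110)&(P[...,1]>-200);print("grip",m.sum(),P[m].mean(0))
g=grab("top");Q=cloud(g);m=(Q[...,2]>262)&(Q[...,2]<276)&(Q[...,0]>540)&(Q[...,0]<610)&(Q[...,1]<-110)&(Q[...,1]>-200);print("grip",m.sum(),Q[m].mean(0))
go(573.5,-152.5,300,20);go(573.5,-152.5,300,13.7)
```

```text
[518.77005911 333.01429957 292.9354626 ] [179.56461458  -0.52862868  71.67154689]
62 [467. 281.  55.]
64 [487. 307.  55.]
67 [518. 332.  55.]
grip 74 [ 573.85407445 -150.92931128  270.23987879]
grip 62 [ 572.21873435 -152.23916774  268.68680902]
delta [-441.3  206.6  -14.8] roll 10.33 j6 end 55.1 dist 487.0
delta [-441.3  206.6  -14.8] roll 11.59 j6 end 61.4 dist 487.0
```

Request:
arm_command:
  rows:
    - {"delta_pos":[-30,14,-14],"roll":1.3,"jaw":55}
    - {"delta_pos":[-66,31,-14],"roll":2.6,"jaw":55}
    - {"delta_pos":[-102,48,-14],"roll":3.9,"jaw":60}
    - {"delta_pos":[-138,65,-14],"roll":5.2,"jaw":60}
    - {"delta_pos":[-174,82,-14],"roll":6.5,"jaw":60}
    - {"delta_pos":[-210,99,-14],"roll":7.8,"jaw":60}
    - {"delta_pos":[-246,116,-14],"roll":9.1,"jaw":60}
    - {"delta_pos":[-282,133,-14],"roll":10.4,"jaw":60}
    - {"delta_pos":[-318,150,-14],"roll":11.6,"jaw":60}
    - {"delta_pos":[-354,167,-14],"roll":11.6,"jaw":60}
    - {"delta_pos":[-390,184,-14],"roll":11.6,"jaw":60}
    - {"delta_pos":[-420,198,-14],"roll":11.6,"jaw":60}
    - {"delta_pos":[-439,208,-14],"roll":11.6,"jaw":60}
    - {"delta_pos":[-439,208,-14],"roll":11.6,"jaw":60}
    - {"delta_pos":[-439,208,-14],"roll":11.6,"jaw":60}
    - {"delta_pos":[-439,208,-14],"roll":11.6,"jaw":60}
  squeeze: 20

```text
time_s: 60.45
ee_pos: [575.5, -149.6, 298.8]
ee_rot: [-179.9, 0.1, 13.7]
force: [-0.1, -0.0, -0.5]
gripper_width: 54.8
gripper_force: 0.0
```

Run:
```python
from h import *
s=env.state();print(s['ee_pos'],s['ee_rot'])
go(573,-151.8,213,13.7)
```

```text
[ 575.48899224 -149.58641049  298.76836605] [-1.79863096e+02  1.48827908e-01  1.36834158e+01]
delta [-2.9  1.6 85.8] roll -0.0 j6 end 61.5 dist 86.0
```

Request:
arm_command:
  rows:
    - {"delta_pos":[-2,1,20],"roll":0,"jaw":60}
    - {"delta_pos":[-3,2,45],"roll":0,"jaw":60}
    - {"delta_pos":[-3,2,68],"roll":0,"jaw":60}
    - {"delta_pos":[-3,2,82],"roll":0,"jaw":60}
    - {"delta_pos":[-3,2,86],"roll":0,"jaw":60}
    - {"delta_pos":[-3,2,86],"roll":0,"jaw":0}
    - {"delta_pos":[-3,2,86],"roll":0,"jaw":0}
    - {"delta_pos":[-3,2,86],"roll":0,"jaw":0}
    - {"delta_pos":[-3,2,86],"roll":0,"jaw":0}
    - {"delta_pos":[-3,2,86],"roll":0,"jaw":0}
    - {"delta_pos":[-3,2,86],"roll":0,"jaw":0}
    - {"delta_pos":[-3,2,86],"roll":0,"jaw":0}

```text
time_s: 61.45
ee_pos: [574.2, -153.2, 215.1]
ee_rot: [180.0, -0.1, 13.7]
force: [1.5, -0.3, 1.4]
gripper_width: 20.2
gripper_force: 20.0
```

Request:
arm_command:
  rows:
    - {"delta_pos":[0.2,4.2,0],"roll":0,"jaw":0}
    - {"delta_pos":[-0.4,12,0],"roll":0,"jaw":0}
    - {"delta_pos":[-2.2,19.7,0],"roll":0,"jaw":0}
    - {"delta_pos":[-5.2,26.9,0],"roll":0,"jaw":0}
    - {"delta_pos":[-9.3,33.6,0],"roll":0,"jaw":0}
    - {"delta_pos":[-14.4,39.6,0],"roll":0,"jaw":0}
    - {"delta_pos":[-20.4,44.7,0],"roll":0,"jaw":0}
    - {"delta_pos":[-27.1,48.8,0],"roll":0,"jaw":0}
    - {"delta_pos":[-34.3,51.8,0],"roll":0,"jaw":0}
    - {"delta_pos":[-42,53.6,0],"roll":0,"jaw":0}
    - {"delta_pos":[-50,54.2,0],"roll":0,"jaw":0}

```text
time_s: 62.37
ee_pos: [538.1, -218.2, 215.2]
ee_rot: [180.0, -0.1, 13.6]
force: [1.6, 3.0, 6.2]
gripper_width: 20.8
gripper_force: 20.2
```

Request:
arm_command:
  rows:
    - {"delta_pos":[-15.5,-2.4,0],"roll":0,"jaw":0}
    - {"delta_pos":[-29.4,-9.5,0],"roll":0,"jaw":0}
    - {"delta_pos":[-40.5,-20.6,0],"roll":0,"jaw":0}
    - {"delta_pos":[-47.6,-34.5,0],"roll":0,"jaw":0}
    - {"delta_pos":[-50,-50,0],"roll":0,"jaw":0}
    - {"delta_pos":[-47.6,-65.5,0],"roll":0,"jaw":0}
    - {"delta_pos":[-40.5,-79.4,0],"roll":0,"jaw":0}
    - {"delta_pos":[-29.4,-90.5,0],"roll":0,"jaw":0}
    - {"delta_pos":[-15.5,-97.6,0],"roll":0,"jaw":0}
    - {"delta_pos":[0,-100,0],"roll":0,"jaw":0}
    - {"delta_pos":[15.5,-97.6,0],"roll":0,"jaw":0}
    - {"delta_pos":[29.4,-90.5,0],"roll":0,"jaw":0}
    - {"delta_pos":[40.5,-79.4,0],"roll":0,"jaw":0}
    - {"delta_pos":[47.6,-65.5,0],"roll":0,"jaw":0}
    - {"delta_pos":[50,-50,0],"roll":0,"jaw":0}
    - {"delta_pos":[47.6,-34.5,0],"roll":0,"jaw":0}
    - {"delta_pos":[40.5,-20.6,0],"roll":0,"jaw":0}
    - {"delta_pos":[29.4,-9.5,0],"roll":0,"jaw":0}
    - {"delta_pos":[15.5,-2.4,0],"roll":0,"jaw":0}
    - {"delta_pos":[0,0,0],"roll":0,"jaw":0}

```text
time_s: 64.03
ee_pos: [538.4, -218.0, 215.2]
ee_rot: [-180.0, -0.2, 13.6]
force: [1.6, 3.9, 6.2]
gripper_width: 20.5
gripper_force: 20.2
```

Request:
arm_command:
  rows:
    - {"delta_pos":[-15.5,-2.4,0],"roll":0,"jaw":0}
    - {"delta_pos":[-29.4,-9.5,0],"roll":0,"jaw":0}
    - {"delta_pos":[-40.5,-20.6,0],"roll":0,"jaw":0}
    - {"delta_pos":[-47.6,-34.5,0],"roll":0,"jaw":0}
    - {"delta_pos":[-50,-50,0],"roll":0,"jaw":0}
    - {"delta_pos":[-47.6,-65.5,0],"roll":0,"jaw":0}
    - {"delta_pos":[-40.5,-79.4,0],"roll":0,"jaw":0}
    - {"delta_pos":[-29.4,-90.5,0],"roll":0,"jaw":0}
    - {"delta_pos":[-15.5,-97.6,0],"roll":0,"jaw":0}
    - {"delta_pos":[0,-100,0],"roll":0,"jaw":0}
    - {"delta_pos":[15.5,-97.6,0],"roll":0,"jaw":0}
    - {"delta_pos":[29.4,-90.5,0],"roll":0,"jaw":0}
    - {"delta_pos":[40.5,-79.4,0],"roll":0,"jaw":0}
    - {"delta_pos":[47.6,-65.5,0],"roll":0,"jaw":0}
    - {"delta_pos":[50,-50,0],"roll":0,"jaw":0}
    - {"delta_pos":[47.6,-34.5,0],"roll":0,"jaw":0}
    - {"delta_pos":[40.5,-20.6,0],"roll":0,"jaw":0}
    - {"delta_pos":[29.4,-9.5,0],"roll":0,"jaw":0}
    - {"delta_pos":[15.5,-2.4,0],"roll":0,"jaw":0}
    - {"delta_pos":[0,0,0],"roll":0,"jaw":0}

```text
time_s: 65.7
ee_pos: [538.7, -217.7, 215.1]
ee_rot: [-180.0, -0.2, 13.6]
force: [1.2, 3.4, 6.1]
gripper_width: 21.3
gripper_force: 20.2
```

Request:
arm_command:
  rows:
    - {"delta_pos":[-15.5,-2.4,0],"roll":0,"jaw":0}
    - {"delta_pos":[-29.4,-9.5,0],"roll":0,"jaw":0}
    - {"delta_pos":[-40.5,-20.6,0],"roll":0,"jaw":0}
    - {"delta_pos":[-47.6,-34.5,0],"roll":0,"jaw":0}
    - {"delta_pos":[-50,-50,0],"roll":0,"jaw":0}
    - {"delta_pos":[-47.6,-65.5,0],"roll":0,"jaw":0}
    - {"delta_pos":[-40.5,-79.4,0],"roll":0,"jaw":0}
    - {"delta_pos":[-29.4,-90.5,0],"roll":0,"jaw":0}
    - {"delta_pos":[-15.5,-97.6,0],"roll":0,"jaw":0}
    - {"delta_pos":[0,-100,0],"roll":0,"jaw":0}
    - {"delta_pos":[15.5,-97.6,0],"roll":0,"jaw":0}
    - {"delta_pos":[29.4,-90.5,0],"roll":0,"jaw":0}
    - {"delta_pos":[40.5,-79.4,0],"roll":0,"jaw":0}
    - {"delta_pos":[47.6,-65.5,0],"roll":0,"jaw":0}
    - {"delta_pos":[50,-50,0],"roll":0,"jaw":0}
    - {"delta_pos":[47.6,-34.5,0],"roll":0,"jaw":0}
    - {"delta_pos":[40.5,-20.6,0],"roll":0,"jaw":0}
    - {"delta_pos":[29.4,-9.5,0],"roll":0,"jaw":0}
    - {"delta_pos":[15.5,-2.4,0],"roll":0,"jaw":0}
    - {"delta_pos":[0,0,0],"roll":0,"jaw":0}

```text
time_s: 67.37
ee_pos: [538.9, -217.6, 215.1]
ee_rot: [-180.0, -0.2, 13.6]
force: [2.7, 2.9, 7.2]
gripper_width: 20.7
gripper_force: 20.2
```

Request:
arm_command:
  rows:
    - {"delta_pos":[-15.5,-2.4,0],"roll":0,"jaw":0}
    - {"delta_pos":[-29.4,-9.5,0],"roll":0,"jaw":0}
    - {"delta_pos":[-40.5,-20.6,0],"roll":0,"jaw":0}
    - {"delta_pos":[-47.6,-34.5,0],"roll":0,"jaw":0}
    - {"delta_pos":[-50,-50,0],"roll":0,"jaw":0}
    - {"delta_pos":[-47.6,-65.5,0],"roll":0,"jaw":0}
    - {"delta_pos":[-40.5,-79.4,0],"roll":0,"jaw":0}
    - {"delta_pos":[-29.4,-90.5,0],"roll":0,"jaw":0}
    - {"delta_pos":[-15.5,-97.6,0],"roll":0,"jaw":0}
    - {"delta_pos":[0,-100,0],"roll":0,"jaw":0}
    - {"delta_pos":[15.5,-97.6,0],"roll":0,"jaw":0}
    - {"delta_pos":[29.4,-90.5,0],"roll":0,"jaw":0}
    - {"delta_pos":[40.5,-79.4,0],"roll":0,"jaw":0}
    - {"delta_pos":[45,-71.8,0],"roll":0,"jaw":0}
    - {"delta_pos":[48.3,-62.9,0],"roll":0,"jaw":0}
    - {"delta_pos":[48.3,-62.9,0],"roll":0,"jaw":0}

```text
time_s: 68.7
ee_pos: [570.5, -145.4, 214.6]
ee_rot: [180.0, 0.0, 13.7]
force: [-0.2, 0.7, 6.6]
gripper_width: 20.5
gripper_force: 20.0
```

Request:
arm_command:
  rows:
    - {"delta_pos":[0.9,4.3,0],"roll":0,"jaw":0}
    - {"delta_pos":[1.5,8.6,0],"roll":0,"jaw":0}
    - {"delta_pos":[1.7,12.9,0],"roll":0,"jaw":0}
    - {"delta_pos":[1.5,17.3,0],"roll":0,"jaw":0}
    - {"delta_pos":[1.5,17.3,0],"roll":0,"jaw":0}

```text
time_s: 69.12
ee_pos: [575.6, -161.0, 214.8]
ee_rot: [-180.0, -0.0, 13.7]
force: [-0.1, 1.1, 6.5]
gripper_width: 20.6
gripper_force: 20.0
```

Request:
arm_command:
  rows:
    - {"delta_pos":[-0.3,2.2,0],"roll":0,"jaw":0}
    - {"delta_pos":[-0.6,4.3,0],"roll":0,"jaw":0}
    - {"delta_pos":[-0.6,4.3,0],"roll":0,"jaw":0}

```text
time_s: 69.37
ee_pos: [576.0, -164.9, 214.8]
ee_rot: [-179.9, -0.0, 13.7]
force: [0.7, 1.1, 6.3]
gripper_width: 20.8
gripper_force: 20.0
```

Request:
arm_command:
  rows:
    - {"delta_pos":[-0.5,2.2,0],"roll":0,"jaw":0}
    - {"delta_pos":[-1,4.3,0],"roll":0,"jaw":0}
    - {"delta_pos":[-1,4.3,0],"roll":0,"jaw":0}

```text
time_s: 69.62
ee_pos: [576.1, -167.9, 214.9]
ee_rot: [-179.8, -0.1, 13.7]
force: [0.8, 3.9, 6.2]
gripper_width: 20.6
gripper_force: 20.1
```

Request:
arm_command:
  rows:
    - {"delta_pos":[-0.6,2.2,0],"roll":0,"jaw":0}
    - {"delta_pos":[-1.3,4.3,0],"roll":0,"jaw":0}
    - {"delta_pos":[-1.3,4.3,0],"roll":0,"jaw":0}

```text
time_s: 69.87
ee_pos: [576.0, -169.9, 214.9]
ee_rot: [-179.5, -0.1, 13.7]
force: [1.1, 9.3, 7.5]
gripper_width: 20.8
gripper_force: 20.1
```

Request:
arm_command:
  rows:
    - {"delta_pos":[-0.5,2,0],"roll":0,"jaw":0}
    - {"delta_pos":[-1,4,0],"roll":0,"jaw":0}
    - {"delta_pos":[-1,4,0],"roll":0,"jaw":0}

```text
time_s: 70.12
ee_pos: [575.9, -171.6, 214.9]
ee_rot: [-179.3, -0.2, 13.7]
force: [1.0, 15.2, 8.1]
gripper_width: 20.8
gripper_force: 20.2
```

Request:
arm_command:
  rows:
    - {"delta_pos":[1,-4,0],"roll":0,"jaw":0}
    - {"delta_pos":[2,-8,0],"roll":0,"jaw":0}
    - {"delta_pos":[3,-12,0],"roll":0,"jaw":0}
    - {"delta_pos":[3,-13,0],"roll":0,"jaw":0}
    - {"delta_pos":[3,-13,0],"roll":0,"jaw":0}

```text
time_s: 70.53
ee_pos: [576.0, -164.9, 214.7]
ee_rot: [180.0, -0.1, 13.7]
force: [2.9, 0.9, 4.7]
gripper_width: 20.6
gripper_force: 20.0
```

Request:
arm_command:
  rows:
    - {"delta_pos":[0,0,0],"roll":0,"jaw":60}
    - {"delta_pos":[0,0,0],"roll":0,"jaw":60}
    - {"delta_pos":[0,0,0],"roll":0,"jaw":60}
    - {"delta_pos":[0,0,0],"roll":0,"jaw":60}
    - {"delta_pos":[0,0,-20],"roll":0,"jaw":60}
    - {"delta_pos":[0,0,-55],"roll":0,"jaw":60}
    - {"delta_pos":[0,0,-90],"roll":0,"jaw":60}
    - {"delta_pos":[0,0,-100],"roll":0,"jaw":60}
    - {"delta_pos":[0,0,-100],"roll":0,"jaw":60}
    - {"delta_pos":[0,0,-100],"roll":0,"jaw":60}

```text
time_s: 71.37
ee_pos: [575.2, -165.6, 313.7]
ee_rot: [-180.0, 0.0, 13.7]
force: [-0.4, 0.1, -0.3]
gripper_width: 55.0
gripper_force: 0.0
```

Run:
```python
from h import *
s=env.state();print(s['ee_pos'],s['ee_rot'])
for n in("scene","top"):
    P=cloud(grab(n));m=(P[...,2]>258)&(P[...,2]<278)&(P[...,0]>540)&(P[...,0]<610)&(P[...,1]<-110)&(P[...,1]>-210);print("grip",n,m.sum(),P[m].mean(0))
go(526,-169.3,315,9);go(526,-169.3,190,9)
```

```text
[ 575.23605423 -165.55829534  313.72990792] [-1.79976593e+02  4.03274320e-02  1.36540756e+01]
grip scene 80 [ 577.2694353  -164.11522215  268.96124036]
grip top 4 [ 574.17501883 -173.13835136  267.53492141]
delta [-48.1  -7.6  -3. ] roll 0.93 j6 end 63.2 dist 49.0
delta [-48.1  -7.6 122. ] roll 0.93 j6 end 63.2 dist 131.0
```

Request:
arm_command:
  rows:
    - {"delta_pos":[-20,-3,-5],"roll":0.8,"jaw":60}
    - {"delta_pos":[-40,-6,-5],"roll":1.5,"jaw":60}
    - {"delta_pos":[-48,-7.6,-5],"roll":1.5,"jaw":60}
    - {"delta_pos":[-48,-7.6,-5],"roll":1.5,"jaw":60}
    - {"delta_pos":[-48,-7.6,15],"roll":1.5,"jaw":60}
    - {"delta_pos":[-48,-7.6,45],"roll":1.5,"jaw":60}
    - {"delta_pos":[-48,-7.6,80],"roll":1.5,"jaw":60}
    - {"delta_pos":[-48,-7.6,105],"roll":1.5,"jaw":60}
    - {"delta_pos":[-48,-7.6,118],"roll":1.5,"jaw":60}
    - {"delta_pos":[-48,-7.6,123],"roll":1.5,"jaw":60}
    - {"delta_pos":[-48,-7.6,123],"roll":1.5,"jaw":60}
  squeeze: 40

```text
time_s: 72.38
ee_pos: [526.8, -169.0, 189.4]
ee_rot: [-179.9, 0.2, 6.2]
force: [-0.2, -0.9, 0.3]
gripper_width: 54.8
gripper_force: 0.0
```

Request:
arm_command:
  rows:
    - {"delta_pos":[0,0,0],"roll":0,"jaw":20}
    - {"delta_pos":[0,0,0],"roll":0,"jaw":20}
    - {"delta_pos":[0,0,0],"roll":0,"jaw":20}
    - {"delta_pos":[0,0,0],"roll":0,"jaw":0}
    - {"delta_pos":[0,0,0],"roll":0,"jaw":0}
    - {"delta_pos":[0,0,0],"roll":0,"jaw":0}
    - {"delta_pos":[0,0,0],"roll":0,"jaw":0}
    - {"delta_pos":[0,0,0],"roll":0,"jaw":0}

```text
time_s: 73.05
ee_pos: [527.5, -169.2, 192.3]
ee_rot: [-180.0, -0.1, 6.2]
force: [-1.2, 2.4, 5.2]
gripper_width: 26.5
gripper_force: 40.0
```

Request:
arm_command:
  rows:
    - {"delta_pos":[0,0,0],"roll":-0.5,"jaw":0}
    - {"delta_pos":[0,0,-3],"roll":-0.5,"jaw":0}
    - {"delta_pos":[0,0,-8],"roll":-0.5,"jaw":0}
    - {"delta_pos":[0,0,-14],"roll":-0.5,"jaw":0}
    - {"delta_pos":[0,0,-20],"roll":-0.5,"jaw":0}

```text
time_s: 73.47
ee_pos: [526.9, -169.4, 211.3]
ee_rot: [-180.0, 0.1, 8.6]
force: [0.7, 0.8, -3.6]
gripper_width: 26.7
gripper_force: 40.0
```

Request:
arm_command:
  rows:
    - {"delta_pos":[0,0,-8],"roll":0,"jaw":0}
    - {"delta_pos":[0,0,-18],"roll":0,"jaw":0}
    - {"delta_pos":[0,0,-30],"roll":0,"jaw":0}
    - {"delta_pos":[0,0,-40],"roll":0,"jaw":0}
    - {"delta_pos":[0,0,-40],"roll":0,"jaw":0}
    - {"delta_pos":[0,0,-40],"roll":0,"jaw":0}

```text
time_s: 73.97
ee_pos: [527.3, -169.7, 252.3]
ee_rot: [180.0, -0.1, 8.7]
force: [-0.2, -0.1, -2.0]
gripper_width: 27.0
gripper_force: 40.0
```

Run:
```python
from h import *
s=env.state();print(s['ee_pos'],s['ee_rot'],s['gripper_width'],s['gripper_force'],s['force'])
print(cab(0,-60));go(489,-283,120,12.5);go(489,-283,250,12.5)
g=grab("top");P=cloud(g);C=tocab(P);m=(abs(C[...,0]+90)<14)&(abs(C[...,1])<70)
```

```text
[ 527.27063888 -169.68577336  252.2725906 ] [ 1.79950328e+02 -6.80651739e-02  8.66126833e+00] 26.963597347380855 39.98113788664341 [-0.24465337 -0.1224936  -2.00979677]
[ 489.72223957 -284.98637684]
delta [-54.9 106.3 132.3] roll -0.77 j6 end 47.4 dist 178.0
delta [-54.9 106.3   2.3] roll -0.77 j6 end 47.4 dist 120.0
```

Request:
arm_command:
  rows:
    - {"delta_pos":[-10,20,0],"roll":-0.3,"jaw":0}
    - {"delta_pos":[-28,54,0],"roll":-0.6,"jaw":0}
    - {"delta_pos":[-45,88,0],"roll":-0.8,"jaw":0}
    - {"delta_pos":[-55,106,0],"roll":-0.8,"jaw":0}
    - {"delta_pos":[-55,106,15],"roll":-0.8,"jaw":0}
    - {"delta_pos":[-55,106,45],"roll":-0.8,"jaw":0}
    - {"delta_pos":[-55,106,75],"roll":-0.8,"jaw":0}
    - {"delta_pos":[-55,106,100],"roll":-0.8,"jaw":0}
    - {"delta_pos":[-55,106,115],"roll":-0.8,"jaw":0}
    - {"delta_pos":[-55,106,122],"roll":-0.8,"jaw":0}
    - {"delta_pos":[-55,106,125],"roll":-0.8,"jaw":0}
    - {"delta_pos":[-55,106,126],"roll":-0.8,"jaw":0}
    - {"delta_pos":[-55,106,126],"roll":-0.8,"jaw":0}

```text
time_s: 75.1
ee_pos: [489.3, -282.8, 126.2]
ee_rot: [179.9, -0.1, 12.7]
force: [-0.1, -0.5, -1.9]
gripper_width: 26.6
gripper_force: 40.0
```

Request:
arm_command:
  rows:
    - {"delta_pos":[0,0,2],"roll":0,"jaw":0}
    - {"delta_pos":[0,0,4],"roll":0,"jaw":0}
    - {"delta_pos":[0,0,5],"roll":0,"jaw":0}
    - {"delta_pos":[0,0,5],"roll":0,"jaw":0}

```text
time_s: 75.43
ee_pos: [489.3, -282.9, 121.7]
ee_rot: [179.9, -0.1, 12.7]
force: [-0.9, 0.2, 3.0]
gripper_width: 27.0
gripper_force: 40.0
```

Contact with the roof. Release and rise clear, then check.

Request:
arm_command:
  rows:
    - {"delta_pos":[0,0,0],"roll":0,"jaw":60}
    - {"delta_pos":[0,0,0],"roll":0,"jaw":60}
    - {"delta_pos":[0,0,0],"roll":0,"jaw":60}
    - {"delta_pos":[0,0,0],"roll":0,"jaw":60}
    - {"delta_pos":[0,0,0],"roll":0,"jaw":60}
    - {"delta_pos":[0,0,-20],"roll":0,"jaw":60}
    - {"delta_pos":[0,0,-55],"roll":0,"jaw":60}
    - {"delta_pos":[0,0,-95],"roll":0,"jaw":60}
    - {"delta_pos":[0,0,-135],"roll":0,"jaw":60}
    - {"delta_pos":[0,0,-175],"roll":0,"jaw":60}
    - {"delta_pos":[-40,-10,-200],"roll":0,"jaw":60}
    - {"delta_pos":[-80,-40,-200],"roll":0,"jaw":60}
    - {"delta_pos":[-110,-70,-200],"roll":0,"jaw":60}
    - {"delta_pos":[-120,-80,-200],"roll":0,"jaw":60}
    - {"delta_pos":[-120,-80,-200],"roll":0,"jaw":60}

```text
time_s: 76.68
ee_pos: [349.9, -228.3, 321.6]
ee_rot: [-180.0, 0.0, 12.6]
force: [-0.0, -0.1, -0.3]
gripper_width: 54.8
gripper_force: 0.0
```

Run:
```python
from h import *
print(env.state()['ee_pos'],env.state()['time_s'])
f=grab("scene");g=grab("top")
a=cv2.resize(f["img"][110:300,190:430],(500,396),interpolation=3);b=cv2.resize(g["img"][145:245,325:425],(300,396)[:1]+(396,),interpolation=3)
cv2.imwrite("pics/z.png",np.hstack([a,b]))
for n,F in(("s",f),("t",g)):
    P=cloud(F);C=tocab(P);m=(P[...,2]>155)&(P[...,2]<215)&(abs(C[...,0])<60)&(C[...,1]<40)&(C[...,1]>-90);Q=P[m]
    for lo,hi in((160,175),(190,205)):
        q=Q[(Q[:,2]>lo)&(Q[:,2]<hi)];print(n,lo,len(q),q.mean(0).round(1) if len(q) else 0)
```

```text
[ 349.86647548 -228.28406477  321.60554222] 76.6833
s 160 146 [ 494.7 -282.   168.8]
s 190 71 [ 535.8 -273.   199.1]
t 160 104 [ 490.2 -281.9  168.3]
t 190 59 [ 534.6 -271.3  197.8]
```

View pics/z.png

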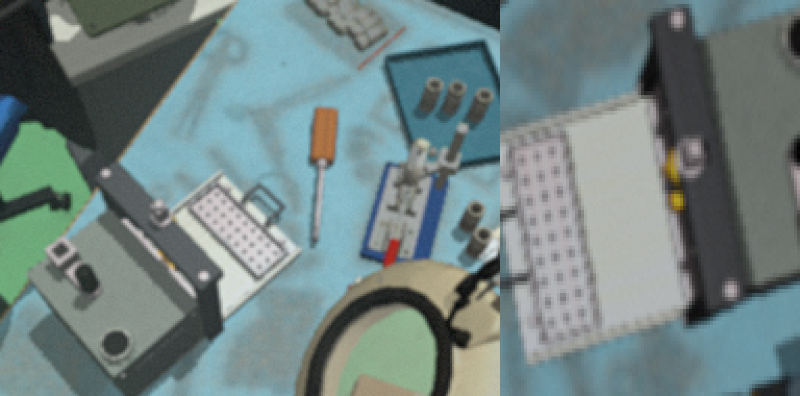

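The picture shows the crank flat on the roof (hub (60,248)), the gate down as at the start, and the empty tray on the apron (240,230). The hook lies on the bench (320,170) and the three sleeves stand in the blue tray (430–482,95).

```bash
python3 -c "
from workcell import env
print(env.job_done())"
```

```text
the job is handed in; nothing more can be done
None
```

The job is handed in: all three sleeves stand in the blue tray, the empty drying tray is out at the stop pins, the gate is wound back down to its stop, the crank lies flat on the roof, and the hook lies on the bench. It took about 77 s.

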